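# Find the cam lock that does not bind and dock the load cell in it

### The arm

A 7-joint arm with a two-finger parallel gripper is mounted at the origin on the work surface. World frame = base frame: x ahead of the robot, y to its left, z up, the work surface at z = 0. Lengths are in m, angles in degrees, forces in N, time in s.
With the tool pointing down it reaches from about 0.4 to 0.9 m from the base axis. Payload 5.6 kg.
Tool frame: the origin (TCP) lies midway between the tips of the shut fingers; the grasp point (between the pads) lies 19 mm behind it; z points along the fingers, y is the line along which they close (so a half turn about z gives the same grasp; the last joint's range is limited). The gripper opens to 92 mm and grips with 3 to 60 N. Pads are 20 mm wide; open, the fingers measure 128 mm over their backs; the gripper's body (75 mm by 189 mm) begins 69 mm behind the grasp point.
Start: joints at [-72.307, 26.786, -0.665, 91.828, 0.344, 61.387, -3.226], TCP at [0.224, 0.61, 0.215] pointing down, gripper open.
Joint ranges: [-144.91, 144.91], [-17.63, 115.5], [-89.93, 88.59], [15.96, 139.68], [-74.01, 254.01], [8.47, 105.57], [-167.45, 167.45]. Speed limits (degrees/s): [147.25, 147.25, 180, 180, 180, 180, 180].

### API

Orientations are given as [roll, pitch, yaw] about the fixed x, y, z axes, in that order (R = Rz(yaw) Ry(pitch) Rx(roll)).
In Python, from station import bot gives the robot as it stands. The module is installed in compiled form; this text tells all that it offers.
- The arm moves only by the tool apply_moves, never from a script. Its argument "rows" is one flat list of numbers, 7 for each row, row after row: the gripper command: -1 is fully open, 1 is shut, values between are in proportion, then the shift along the tool's x, y, z in m, then the turn, a rotation vector about the tool's x, y, z in rad. A call has 1 to 8 rows; each row shifts and turns the commanded pose from where the row before left it, along the tool's axes as they then stand; what a row does not reach is not made up. A row lasts 1/10 s, in which the tool goes at most 50 mm and 8.59 degrees, less where a joint would pass 70% of its speed; a pose out of reach is approached as far as the arm can. A call is refused whole if a number of a shift passes 0.05 or a number of a turn 0.15, either way. A call with a gripper value outside its range is refused whole. The fingers move at their own pace and stop on an object; "squeeze" is the grip in N (left out, the last holds). Time passes only in rows, so rows that do not move let the fingers close. It gives the time, the measured TCP pose, the force, the opening and the grip force at its end, in the units of the state.
- bot.observe(): the state, without advancing time (a new reading comes with each control period).
- bot.camera(name): name is "side" or "top" or "wrist"; returns a dict with "img" (420x560x3 uint8, red, green, blue), "range_z" (420x560 float32, m along the optical axis (not along the pixel's ray), 0 where there is no reading), "intrinsics" (3x3 intrinsics, pixels), "R" (3x3) and "t" (3): a world point X has camera coordinates R X + t. Camera axes: x right, y down, z forward; pixel columns grow to the right and rows downward; lengths in m; the calibration is good to about 2 mm. A picture is of the moment at which its call begins.
- bot.hand_in(): hands the job in; it is judged then, once.
The state is a dict: "t": time; "qpos": joint angles; "dq": joint speeds; "joint_torque": joint torques, N m; "tcp_pos": TCP position; "eef_rot": TCP orientation; "contact_force": force on the tool from outside, world axes, zero at the start; "ft_torque": the same for the moment, N m; "finger_gap": opening from 0.0 (shut) to 1.0 (fully open); "grip_force": force on a finger pad.
Only numpy, scipy, OpenCV 4.12 (cv2) and the standard library are available. Lean on these libraries where they do the work, as an engineer would, in place of code of your own. Each camera call takes 0.05 s, during which the arm holds its last target. There are 200 camera calls.

### The job

One of the two docks has a bad cam lever that binds before it is open. First swing the levers of both docks from locked towards open as far as each will go, feeling for binding, and leave them there. Then slide the yellow load cell into the slot of the dock whose lever opens fully, its flange under the slotted plate, until it is fully home, and lock that lever; leave the bad lever where it jammed, for repair. Do not shift the weights and tools lying about or tip the load cell over.

Things in the scene. Friction and masses are not known exactly. Their poses are not given: they have to be found in the camera images.
- cell_mid (a point): yellow load cell, 0.75 kg, 112 mm tall, loose, upright. From its foot: steel flange 60 mm across, 9 thick; barrel 30 across, 9-36 mm up; yellow canister 52 across, 36-100 up (grasp across it); button on top. A 19 mm thick connector stub reaches 44 mm out along this point's x, 84 up. Point: on the axis half-way up the canister, 68 mm above the underside; z up
- dock_a_seat (a point): dock, twin of the other: blue slotted plate 90 x 118 mm, 8 mm thick, underside 13 mm up, on a short aluminium slotted rail. A 34 mm wide slot, mouth chamfered, enters from its front edge over a 68 mm wide channel floored by the cart top. Point: seat axis at the cart top, where the cell's axis stands when home; x points into the slot (mouth edge at x = -46 mm), z up
- dock_b_seat (a point): dock, twin of the other: blue slotted plate 90 x 118 mm, 8 mm thick, underside 13 mm up, on a short aluminium slotted rail. A 34 mm wide slot, mouth chamfered, enters from its front edge over a 68 mm wide channel floored by the cart top. Point: seat axis at the cart top, where the cell's axis stands when home; x points into the slot (mouth edge at x = -46 mm), z up
- dock_a_pivot (a point): lever pivot of dock_a, at the cart top: x -32, y -44 mm from the seat in the dock's frame, axes as the dock's; its cap is 43 mm high. The knob circles it 115 mm out: 135 degrees clockwise (from above) of the x axis when locked (outward, to the front), 17 degrees clockwise of it when fully open (alongside the slot, to the back)
- dock_b_pivot (a point): lever pivot of dock_b, at the cart top: x -32, y -44 mm from the seat in the dock's frame, axes as the dock's; its cap is 43 mm high. The knob circles it 115 mm out: 135 degrees clockwise (from above) of the x axis when locked (outward, to the front), 17 degrees clockwise of it when fully open (alongside the slot, to the back)
- lever_a (a joint): dock_a cam lever, turning level about its pivot, rad: 0 locked (stop), 2.06 fully open (stop); opens anticlockwise from above; starts within 0.2 of locked, stays where left. Arm and cam 22-33 mm up; the cam bars the slot unless open and, locked, holds a cell home. A good lever takes about 1 N at the knob all the way; the bad one drags at 4 N, then jams solid well short of open
- lever_b (a joint): dock_b cam lever, turning level about its pivot, rad: 0 locked (stop), 2.06 fully open (stop); opens anticlockwise from above; starts within 0.2 of locked, stays where left. Arm and cam 22-33 mm up; the cam bars the slot unless open and, locked, holds a cell home. A good lever takes about 1 N at the knob all the way; the bad one drags at 4 N, then jams solid well short of open
- lever_a_knob (a point): centre of the upright orange knob at the end of dock_a's lever: round, 26 mm across, from 42 to 84 mm above the cart top (this point is 63 mm up), turning with the lever
- lever_b_knob (a point): centre of the upright orange knob at the end of dock_b's lever: round, 26 mm across, from 42 to 84 mm above the cart top (this point is 63 mm up), turning with the lever
- bar_weight: bystander: green cast-iron grip-handle test weight, 150 mm along its x, 76 mm along its y, 90 mm high, 5 kg; origin at the centre of its underside
- knob_weight: bystander: silvery round test weight with a knob, 64 mm across, 110 mm high, 2 kg; origin at the centre of its underside
- torque_wrench: bystander: blued steel torque wrench with a black grip, lying along its x axis from -120 to +136 mm of its origin, 38 mm wide and 38 mm high; origin on the cart top
- mallet: bystander: red nylon mallet lying along its x axis, wooden handle from -144 mm to its head at +90 mm, the head 95 mm along y and 45 mm high; origin on the cart top
- bubble_level: bystander: brass bubble level, 150 mm along its x, 26 mm wide, 38 mm high with its vial; origin at the centre of its underside
- clevis: bystander: dark steel fork-shaped clevis with a brass pin, 50 x 62 mm and 82 mm high; origin at the centre of its underside
There are look-alikes about, which are no part of the job. What is shaped like the part that bears cell_mid but pink, purple or red is not meant.

How it is judged:
By the outcome, as a careful person would: the job done as asked, in the order asked, and still so for the second after the job is handed in, with the robot touching nothing.
It also fails if it takes over 72 s, if anything falls off the work surface, if the arm or the gripper's body presses on something with over 40 N, if the wrist force passes 120 N, or if a joint passes its speed limit or range.

## Working session

There is one attempt and no reset: what is moved stays moved. The work goes in short steps, Python scripts to look and compute and a tool call to move; the robot and the scene stay as the last step left them, time stands still between calls to the robot, and variables do not carry over. Pictures are saved under pics/ and viewed, at most 10 in all, crops included, and the job is handed in when it is done.

Besides the shell and the picture viewer there is one more tool, called by a JSON object that holds its "fn" and its "kwargs", one argument or row to a line. apply_moves: Moves the arm, as the interface text tells. Its arguments: {"type":"object","properties":{"rows":{"type":"array","items":{"type":"number"}},"squeeze":{"type":"number"}},"required":["rows"]}

```bash
mkdir -p pics; cat > h.py <<'E'
import numpy as np, cv2
from station import bot
def cap(n):
    c=bot.camera(n); 
    v,u=np.mgrid[0:420,0:560]; K=c["intrinsics"]; z=c["range_z"]
    P=np.stack([(u-K[0,2])/K[0,0]*z,(v-K[1,2])/K[1,1]*z,z],-1)
    c["W"]=(P-c["t"])@c["R"]; c["ok"]=z>0
    return c
def save(c,f,s=1):
    cv2.imwrite("pics/"+f,cv2.resize(c["img"][:,:,::-1],None,fx=s,fy=s,interpolation=cv2.INTER_CUBIC))
E
python3 - <<'E'
from h import *
a=cap("top");b=cap("side")
save(a,"top.png",1.42);save(b,"side.png",1.42)
np.savez("top.npz",**a);np.savez("side.npz",**b)
s=bot.observe();print(s)
E
```

```text
{'t': 0.1, 'qpos': array([-72.3088421 ,  26.83262496,  -0.66453499,  91.87433923,
         0.34468824,  61.38706019,  -3.22532427]), 'dq': array([ 0.01558004, -0.10558363, -0.06028619, -0.09251507, -0.00768421,
       -0.06231292, -0.0131867 ]), 'joint_torque': array([ 1.33678499e-03, -5.21652031e+01, -1.21854109e-02, -2.44368267e+01,
       -5.67833602e-02,  1.41259577e-02,  4.03953061e-05]), 'tcp_pos': array([0.22385441, 0.60968319, 0.21372612]), 'eef_rot': array([-1.79908237e+02,  7.54571188e-03,  1.59842066e+02]), 'contact_force': array([-0.43769665, -0.70176303,  1.00736083]), 'ft_torque': array([-0.02084153, -0.00404916,  0.08623907]), 'grip_force': 0.0, 'finger_gap': 1.0013192467230319}
```

View pics/top.png

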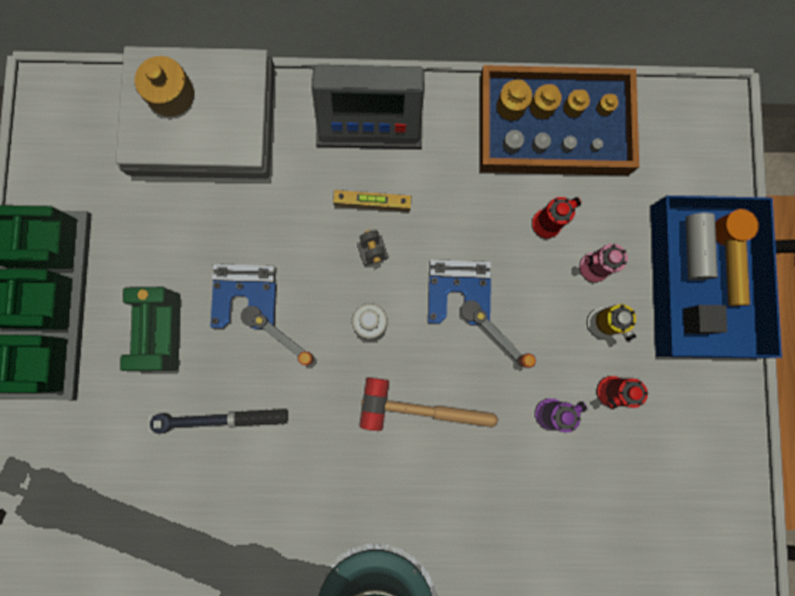

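View pics/side.png

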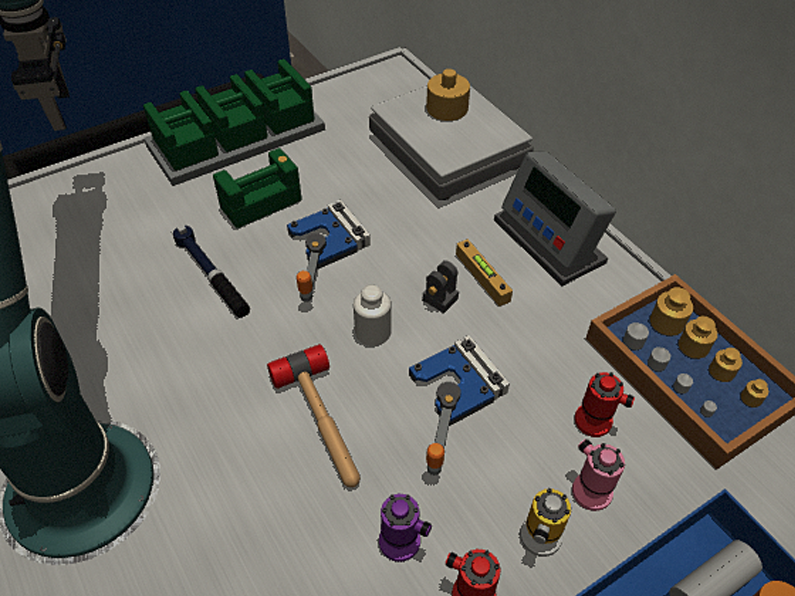

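The top view shows dock left at (243,300), dock right at (460,300), both mouths facing the robot, with knobs at (306,358) and (528,361). The yellow cell is at (618,320), with its stub toward (630,337). Next I'll measure these.

```bash
cat > m.py <<'E'
from h import *
def hsv(c): return cv2.cvtColor(c["img"],cv2.COLOR_RGB2HSV).astype(int)
def comps(m,mn=15):
    n,l,s,ce=cv2.connectedComponentsWithStats(m.astype(np.uint8))
    return [(l==i,ce[i]) for i in range(1,n) if s[i,4]>=mn]
def circ(xy):
    A=np.c_[2*xy,np.ones(len(xy))];s=np.linalg.lstsq(A,(xy**2).sum(1),rcond=None)[0]
    return s[:2],np.sqrt(s[2]+s[0]**2+s[1]**2)
E
python3 - <<'E'
from m import *
for n in("top","side"):
    c=dict(np.load(n+".npz"));H=hsv(c);W=c["W"];z=W[...,2]
    print(n,"cam at",(-c["R"].T@c["t"]).round(3), "table z",np.median(z[(abs(z)<.03)]).round(4))
    blue=(abs(H[...,0]-110)<12)&(H[...,1]>120)&(abs(z-.021)<.008)
    for m,ce in comps(blue,200):
        p=W[m]; r=cv2.minAreaRect((p[:,:2]*1000).astype(np.float32)); print("plate",ce.round(),m.sum(),r,np.median(p[:,2]).round(4), "min",p.min(0).round(3),"max",p.max(0).round(3))
    org=(H[...,0]>5)&(H[...,0]<17)&(H[...,1]>150)&(z>.035)&(z<.095)
    for m,ce in comps(org,15):
        p=W[m];t=p[p[:,2]>np.percentile(p[:,2],90)-.006]
        print("orange",ce.round(),m.sum(),t.mean(0).round(4),((t.min(0)+t.max(0))/2).round(4),t.max(0)-t.min(0))
    yel=(H[...,0]>20)&(H[...,0]<32)&(H[...,1]>130)&(z>.03)&(z<.12)
    for m,ce in comps(yel,15):
        p=W[m];print("yellow",ce.round(),m.sum(),p.mean(0).round(4),p.min(0).round(4),p.max(0).round(4))
    for g in (( .58,.75) ,):
        pass
c=dict(np.load("top.npz"));x=np.vstack([c["img"][165:270,130:235],c["img"][165:270,285:390]])
y=c["img"][190:260,395:465]
cv2.imwrite("pics/crop.png",np.hstack([cv2.resize(c["img"][175:265,140:230],(400,400)),cv2.resize(c["img"][175:265,295:385],(400,400))])[:,:,::-1])
E
```

```text
top cam at [ 0.426 -0.006  1.145] table z 0.0019
plate [398.  87.] 2805 ((934.5499877929688, -345.2646484375), (266.5071716308594, 163.81668090820312), 89.89252471923828) 0.0238 min [ 0.853 -0.478  0.016] max [ 1.017 -0.212  0.029]
plate [462. 196.] 277 ((617.2132568359375, -530.7828369140625), (6.088799953460693, 292.55535888671875), 89.74575805664062) 0.021 min [ 0.471 -0.533  0.013] max [ 0.763 -0.527  0.029]
plate [534. 209.] 305 ((588.38623046875, -726.0629272460938), (6.791622161865234, 227.9785919189453), 89.66278839111328) 0.0214 min [ 0.474 -0.73   0.013] max [ 0.702 -0.722  0.029]
plate [322. 207.] 735 ((570.8221435546875, -150.03724670410156), (85.66471862792969, 115.0646743774414), 0.7888197898864746) 0.0226 min [ 0.527 -0.207  0.015] max [ 0.613 -0.093  0.028]
plate [170. 211.] 792 ((552.5123901367188, 260.66558837890625), (116.3066177368164, 88.04788970947266), 89.66668701171875) 0.0221 min [0.509 0.202 0.015] max [0.597 0.319 0.029]
orange [395.  82.] 1987 [ 0.9234 -0.3415  0.0519] [ 0.927  -0.3401  0.0536] [0.20242943 0.29967375 0.01089427]
orange [520. 159.] 452 [ 0.
[... 2590 characters left out ...]
7. 415.] 236 [ 0.7276 -0.6637  0.0542] [ 0.725  -0.666   0.0548] [0.04741809 0.02971479 0.00845812]
yellow [472. 220.] 31 [ 0.938  -0.2622  0.0717] [ 0.932  -0.2716  0.0683] [ 0.9462 -0.2544  0.0763]
yellow [491. 239.] 22 [ 0.9405 -0.3219  0.0644] [ 0.9366 -0.3287  0.0594] [ 0.9463 -0.3151  0.0672]
yellow [510. 258.] 15 [ 0.9438 -0.3811  0.0564] [ 0.939  -0.3859  0.0513] [ 0.9495 -0.3753  0.0629]
yellow [381. 347.] 21 [ 0.5332 -0.4067  0.1009] [ 0.5215 -0.4093  0.0972] [ 0.5421 -0.4039  0.1052]
yellow [392. 346.] 21 [ 0.5524 -0.4171  0.1004] [ 0.5469 -0.4241  0.0969] [ 0.5565 -0.41    0.1044]
yellow [388. 362.] 130 [ 0.526  -0.438   0.0998] [ 0.5079 -0.4544  0.0885] [ 0.5572 -0.4076  0.1071]
```

View pics/crop.png

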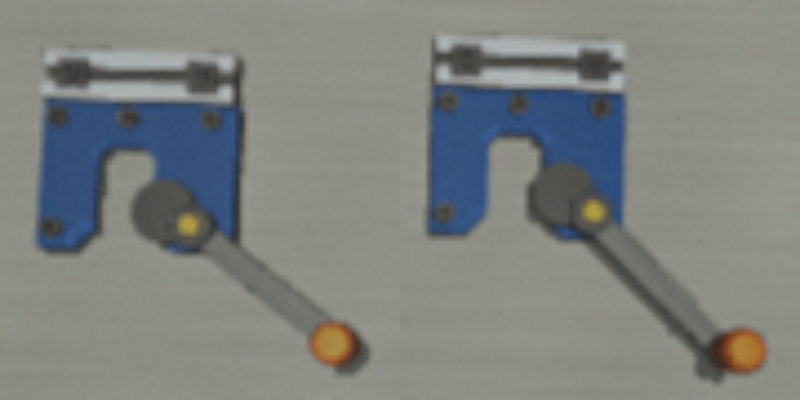

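The crops show each slot's left wall with a rounded end, the brass pivot caps (189,223 and 593,210 in the crop) and the knobs. Next I'll get the pivot and yaw numbers and a move planner.

```bash
cat > plan.py <<'E'
from h import *
def to(x,y,z,yaw,step=.045,g=None,pose=None):
    """rows from the current pose to a tool-down target"""
    s=bot.observe(); p=s["tcp_pos"] if pose is None else np.array(pose[:3]); y0=s["eef_rot"][2] if pose is None else pose[3]
    d=np.array([x,y,z])-p; dy=np.radians((yaw-y0+180)%360-180)
    n=int(max(np.ceil(np.linalg.norm(d)/step),np.ceil(abs(dy)/.145),1))
    out=[]
    for i in range(n):
        a=np.radians(y0)+dy*i/n; w=d/n
        out.append([g if g is not None else 0,w[0]*np.cos(a)+w[1]*np.sin(a),w[0]*np.sin(a)-w[1]*np.cos(a),-w[2],0,0,-dy/n])
    return np.array(out).round(4)
def show(r): 
    for k in range(0,len(r),8): print("|",", ".join(",".join(f"{v:g}" for v in q) for q in r[k:k+8]))
E
python3 - <<'E'
from m import *
from plan import *
for n in("top","side"):
    c=dict(np.load(n+".npz"));H=hsv(c);W=c["W"];z=W[...,2]
    for nm,x0,x1,y0,y1 in(("L",.49,.66,.18,.34),("R",.5,.68,-.23,-.07)):
        box=(W[...,0]>x0)&(W[...,0]<x1)&(W[...,1]>y0)&(W[...,1]<y1)
        br=box&(H[...,0]>18)&(H[...,0]<32)&(H[...,1]>110)&(z>.03)
        p=W[br]
        print(n,nm,"pivot",p.mean(0).round(4),len(p))
        blue=(abs(H[...,0]-110)<12)&(H[...,1]>120)&(abs(z-.021)<.006)&box
        p=W[blue]
        # yaw from left edge (max y per x) and rail back edge
        L=[(x,p[abs(p[:,0]-x)<.003][:,1].max()) for x in np.arange(p[:,0].min()+.01,p[:,0].max()-.008,.004)]
        L=np.array(L);f=np.polyfit(*L.T,1)
        ma=np.array([(y,p[abs(p[:,1]-y)<.003][:,0].max()) for y in np.arange(p[:,1].min()+.01,p[:,1].max()-.01,.004)]);f2=np.polyfit(*ma.T,1)
        # slot left wall
        S=np.array([(x,np.r_[p[(abs(p[:,0]-x)<.003)][:,1]]) for x in np.arange(p[:,0].min()+.015,p[:,0].min()+.05,.005)],dtype=object)
        sw=[]
        for x,ys in S:
            ys=np.sort(ys)[::-1];g=np.where(-np.diff(ys)>.012)[0]
            if len(g): sw.append((x,ys[g[0]],ys[g[0]+1]))
        print(" yaw left",-np.degrees(np.arctan(-f[0])).round(2),"back",-np.degrees(np.arctan(f2[0])).round(2),"ext",p.min(0).round(4),p.max(0).round(4)); print(np.array(sw).round(4).tolist())
    q=(W[...,0]>.49)&(W[...,0]<.58)&(W[...,1]>-.48)&(W[...,1]<-.38)&(z>.106)
    print(n,"button",W[q].mean(0).round(4),q.sum())
show(to(.4535,.131,.15,48))
E
```

```text
top L pivot [0.5214 0.2249 0.0433] 18
 yaw left 2.49 back -2.15 ext [0.5088 0.2023 0.015 ] [0.5967 0.319  0.0268]
[[0.5238, 0.2879, 0.2105], [0.5288, 0.2857, 0.213], [0.5338, 0.2858, 0.2187], [0.5388, 0.2859, 0.2241], [0.5438, 0.2859, 0.227], [0.5488, 0.2863, 0.2352], [0.5538, 0.2857, 0.2488], [0.5588, 0.2862, 0.2473]]
top R pivot [ 0.537  -0.187   0.0441] 17
 yaw left -2.47 back -5.41 ext [ 0.5233 -0.2075  0.0161] [ 0.6134 -0.0926  0.0269]
[[0.5383, -0.0934, -0.1093], [0.5433, -0.123, -0.2037], [0.5483, -0.123, -0.1984], [0.5533, -0.1229, -0.1927], [0.5583, -0.1232, -0.1927], [0.5633, -0.1232, -0.1879], [0.5683, -0.1226, -0.1633], [0.5733, -0.1228, -0.1633]]
top button [ 0.5309 -0.4266  0.1116] 107
side L pivot [0.5208 0.2227 0.0445] 7
 yaw left -2.63 back -1.87 ext [0.5085 0.1985 0.0151] [0.6002 0.3215 0.0268]
[[0.5235, 0.2841, 0.2146], [0.5285, 0.2841, 0.2146], [0.5335, 0.2847, 0.2213], [0.5385, 0.2851, 0.2242], [0.5435, 0.2852, 0.228], [0.5485, 0.2845, 0.2336], [0.5535, 0.2845, 0.2466], [0.5585, 0.2834, 0.2491]]
side R pivot [ 0.5384 -0.1872  0.0428] 14
 yaw left 0.69 back -2.66 ext [ 0.524  -0.2116  0.0152] [ 0.6163 -0.0892  0.0265]
[[0.539, -0.0899, -0.1032], [0.544, -0.1259, -0.1979], [0.549, -0.127, -0.1925], [0.554, -0.1267, -0.1894], [0.559, -0.1259, -0.187], [0.564, -0.1269, -0.1826], [0.569, -0.1266, -0.1787], [0.574, -0.1267, -0.167]]
side button [ 0.5312 -0.4292  0.1108] 152
| 0,-0.0272,-0.0264,0.0046,0,0,0.1394, 0,-0.0306,-0.0224,0.0046,0,0,0.1394, 0,-0.0334,-0.0179,0.0046,0,0,0.1394, 0,-0.0356,-0.0131,0.0046,0,0,0.1394, 0,-0.0371,-0.0081,0.0046,0,0,0.1394, 0,-0.0378,-0.0028,0.0046,0,0,0.1394, 0,-0.0378,0.0025,0.0046,0,0,0.1394, 0,-0.0371,0.0077,0.0046,0,0,0.1394
| 0,-0.0357,0.0128,0.0046,0,0,0.1394, 0,-0.0336,0.0176,0.0046,0,0,0.1394, 0,-0.0308,0.0221,0.0046,0,0,0.1394, 0,-0.0274,0.0262,0.0046,0,0,0.1394, 0,-0.0235,0.0297,0.0046,0,0,0.1394, 0,-0.0192,0.0327,0.0046,0,0,0.1394
```

{"fn": "apply_moves", "kwargs": {
  "rows": [0, -0.0272, -0.0264, 0.0046, 0, 0, 0.1394, 0, -0.0306, -0.0224, 0.0046, 0, 0, 0.1394, 0, -0.0334, -0.0179, 0.0046, 0, 0, 0.1394, 0, -0.0356, -0.0131, 0.0046, 0, 0, 0.1394, 0, -0.0371, -0.0081, 0.0046, 0, 0, 0.1394, 0, -0.0378, -0.0028, 0.0046, 0, 0, 0.1394, 0, -0.0378, 0.0025, 0.0046, 0, 0, 0.1394, 0, -0.0371, 0.0077, 0.0046, 0, 0, 0.1394]
}}

```text
t: 0.9
tcp_pos: [0.3557, 0.3352, 0.1775]
eef_rot: [-180.0, 0.0, 95.6]
contact_force: [-0.1, -0.9, -0.2]
finger_gap: 0.498
grip_force: 0.0
```

{"fn": "apply_moves", "kwargs": {
  "rows": [0, -0.0357, 0.0128, 0.0046, 0, 0, 0.1394, 0, -0.0336, 0.0176, 0.0046, 0, 0, 0.1394, 0, -0.0308, 0.0221, 0.0046, 0, 0, 0.1394, 0, -0.0274, 0.0262, 0.0046, 0, 0, 0.1394, 0, -0.0235, 0.0297, 0.0046, 0, 0, 0.1394, 0, -0.0192, 0.0327, 0.0046, 0, 0, 0.1394, 0, 0, 0, 0, 0, 0, 0, 0, 0, 0, 0, 0, 0, 0]
}}

```text
t: 1.7
tcp_pos: [0.4537, 0.1312, 0.1499]
eef_rot: [-180.0, 0.0, 48.0]
contact_force: [0.2, 0.7, -0.6]
finger_gap: 0.499
grip_force: 0.0
```

```bash
python3 - <<'E'
from m import *
from plan import *
s=bot.observe();print(s["tcp_pos"],s["eef_rot"],s["qpos"].round(1),s["contact_force"])
c=cap("wrist");save(c,"w1.png");W=c["W"];H=hsv(c);z=W[...,2]
o=(H[...,0]>3)&(H[...,0]<18)&(H[...,1]>150)&(z>.07)&(z<.095)
for m,ce in comps(o,30):
    print(ce,m.sum(),W[m].mean(0).round(4),W[m].min(0).round(4),W[m].max(0).round(4))
E
```

```text
[0.45366934 0.13116435 0.14993387] [-1.79985772e+02  3.92868005e-02  4.79741991e+01] [-47.   15.6  31.2 121.1 -11.2  46.1 -51. ] [ 0.15528169  0.66814648 -0.55265926]
[274.9047619 218.4510582] 756 [0.4552 0.1351 0.0808] [0.4428 0.1219 0.0703] [0.4657 0.1462 0.0841]
```

View pics/w1.png

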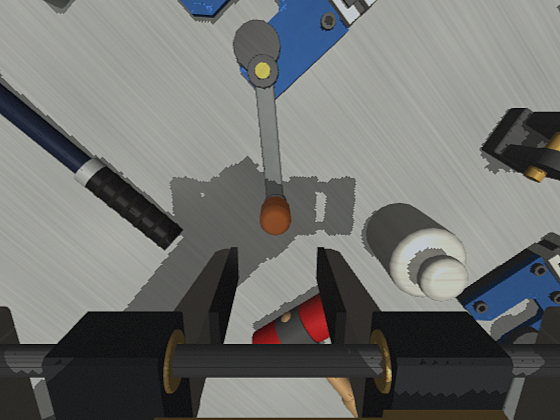

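The wrist view shows the knob at (275,215), centred between the fingers. I'll descend and cage it, then plan the arc.

{"fn": "apply_moves", "kwargs": {
  "rows": [0, 0, 0, 0.035, 0, 0, -0.05, 0, 0, 0, 0.035, 0, 0, -0.05, 0, 0, 0, 0.03, 0, 0, 0, 0.24, 0, 0, 0, 0, 0, 0, 0.24, 0, 0, 0, 0, 0, 0]
}}

```text
t: 2.25
tcp_pos: [0.4535, 0.1325, 0.0504]
eef_rot: [-180.0, 0.0, 53.9]
contact_force: [0.5, -0.2, 0.0]
finger_gap: 0.384
grip_force: 0.0
```

```bash
cat >> plan.py <<'E'
def arc(px,py,f0,f1,n,g,r=.115,pose=None,dy=180):
    s=bot.observe(); P=list(s["tcp_pos"])+[s["eef_rot"][2]] if pose is None else list(pose); z=P[2]; out=[]
    for k in range(1,n+1):
        f=np.radians(f0+(f1-f0)*k/n)
        T=[px+r*np.cos(f),py+r*np.sin(f),z,np.degrees(f)+dy]
        out.append(to(*T,g=g,pose=P,step=.05)); P=T
    return np.vstack(out)
E
python3 - <<'E'
from plan import *
s=bot.observe();p=s["tcp_pos"];print(p,s["eef_rot"],s["finger_gap"],s["contact_force"], np.degrees(np.arctan2(p[1]-.2235,p[0]-.521)),np.hypot(p[1]-.2235,p[0]-.521))
show(arc(.521,.2235,-126,-14,24,.24))
E
```

```text
[0.45348483 0.13250145 0.05040771] [-1.79964680e+02  3.63191896e-02  5.38521426e+01] 0.3843196130528061 [ 0.53229201 -0.17226703  0.00054126] -126.57307856003607 0.11330946288478527
| 0.24,-0.0013,0.0105,-0,0,0,-0.084, 0.24,0.0004,0.0094,-0,0,0,-0.0814, 0.24,0.0004,0.0094,-0,0,0,-0.0814, 0.24,0.0004,0.0094,-0,0,0,-0.0814, 0.24,0.0004,0.0094,-0,0,0,-0.0814, 0.24,0.0004,0.0094,-0,0,0,-0.0814, 0.24,0.0004,0.0094,-0,0,0,-0.0814, 0.24,0.0004,0.0094,-0,0,0,-0.0814
| 0.24,0.0004,0.0094,-0,0,0,-0.0814, 0.24,0.0004,0.0094,-0,0,0,-0.0814, 0.24,0.0004,0.0094,-0,0,0,-0.0814, 0.24,0.0004,0.0094,-0,0,0,-0.0814, 0.24,0.0004,0.0094,-0,0,0,-0.0814, 0.24,0.0004,0.0094,-0,0,0,-0.0814, 0.24,0.0004,0.0094,-0,0,0,-0.0814, 0.24,0.0004,0.0094,-0,0,0,-0.0814
| 0.24,0.0004,0.0094,-0,0,0,-0.0814, 0.24,0.0004,0.0094,-0,0,0,-0.0814, 0.24,0.0004,0.0094,-0,0,0,-0.0814, 0.24,0.0004,0.0094,-0,0,0,-0.0814, 0.24,0.0004,0.0094,-0,0,0,-0.0814, 0.24,0.0004,0.0094,-0,0,0,-0.0814, 0.24,0.0004,0.0094,-0,0,0,-0.0814, 0.24,0.0004,0.0094,-0,0,0,-0.0814
```

{"fn": "apply_moves", "kwargs": {
  "rows": [0.24, -0.0013, 0.0105, 0, 0, 0, -0.084, 0.24, 0.0004, 0.0094, 0, 0, 0, -0.0814, 0.24, 0.0004, 0.0094, 0, 0, 0, -0.0814, 0.24, 0.0004, 0.0094, 0, 0, 0, -0.0814]
}}

```text
t: 2.65
tcp_pos: [0.4865, 0.1145, 0.0517]
eef_rot: [-179.9, -0.1, 72.9]
contact_force: [-3.0, 1.7, -1.9]
finger_gap: 0.381
grip_force: 1.9
```

{"fn": "apply_moves", "kwargs": {
  "rows": [0.24, 0.0004, 0.0094, 0, 0, 0, -0.0814, 0.24, 0.0004, 0.0094, 0, 0, 0, -0.0814]
}}

```text
t: 2.85
tcp_pos: [0.5047, 0.1102, 0.0517]
eef_rot: [-179.9, -0.1, 82.2]
contact_force: [-3.9, 1.9, -1.5]
finger_gap: 0.379
grip_force: 1.9
```

About 4 N of drag, so this looks like the bad lever. I'll go on more slowly.

{"fn": "apply_moves", "kwargs": {
  "rows": [0.24, 0.0002, 0.0047, 0, 0, 0, -0.0407, 0.24, 0.0002, 0.0047, 0, 0, 0, -0.0407]
}}

```text
t: 3.05
tcp_pos: [0.514, 0.1091, 0.0517]
eef_rot: [-179.9, -0.0, 86.7]
contact_force: [-3.6, 0.1, -1.0]
finger_gap: 0.382
grip_force: 2.0
```

{"fn": "apply_moves", "kwargs": {
  "rows": [0.24, 0.0002, 0.0047, 0, 0, 0, -0.0407, 0.24, 0.0002, 0.0047, 0, 0, 0, -0.0407]
}}

```text
t: 3.25
tcp_pos: [0.5232, 0.1088, 0.0517]
eef_rot: [-179.9, -0.0, 91.4]
contact_force: [-3.3, 0.1, -0.3]
finger_gap: 0.383
grip_force: 2.0
```

{"fn": "apply_moves", "kwargs": {
  "rows": [0.24, 0.0002, 0.0047, 0, 0, 0, -0.0407, 0.24, 0.0002, 0.0047, 0, 0, 0, -0.0407]
}}

```text
t: 3.45
tcp_pos: [0.5326, 0.1092, 0.0517]
eef_rot: [-179.9, 0.0, 96.0]
contact_force: [-3.7, -0.1, -0.2]
finger_gap: 0.377
grip_force: 2.0
```

{"fn": "apply_moves", "kwargs": {
  "rows": [0.24, 0.0002, 0.0047, 0, 0, 0, -0.0407, 0.24, 0.0002, 0.0047, 0, 0, 0, -0.0407]
}}

```text
t: 3.65
tcp_pos: [0.5337, 0.1105, 0.0511]
eef_rot: [-178.9, -0.1, 100.7]
contact_force: [-29.8, -0.8, 24.7]
finger_gap: 0.384
grip_force: 15.0
```

{"fn": "apply_moves", "kwargs": {
  "rows": [0.24, 0.0002, 0.0047, 0, 0, 0, -0.0407, 0.24, 0.0002, 0.0047, 0, 0, 0, -0.0407]
}}

```text
t: 3.85
tcp_pos: [0.5334, 0.1118, 0.0505]
eef_rot: [-177.8, -0.4, 105.4]
contact_force: [-50.8, -4.3, 45.2]
finger_gap: 0.376
grip_force: 26.1
```

{"fn": "apply_moves", "kwargs": {
  "rows": [0.24, 0.0002, 0.0047, 0, 0, 0, -0.0407, 0.24, 0.0002, 0.0047, 0, 0, 0, -0.0407]
}}

```text
t: 4.05
tcp_pos: [0.5357, 0.1142, 0.05]
eef_rot: [-177.0, -0.7, 110.0]
contact_force: [-59.0, -3.7, 49.5]
finger_gap: 0.453
grip_force: 30.0
```

The lever jammed at about 97°, well short of open. I'm easing off the push straight away and rising off the knob.

{"fn": "apply_moves", "kwargs": {
  "rows": [0.2, 0.0015, -0.01, 0, 0, 0, 0, 0.1, 0.0015, -0.01, 0, 0, 0, 0, 0, 0.0015, -0.0103, 0, 0, 0, 0, 0, 0, 0, 0, 0, 0, 0, 0, 0, 0, 0, 0, 0, 0]
}}

```text
t: 4.55
tcp_pos: [0.5326, 0.11, 0.0515]
eef_rot: [179.8, 0.0, 109.9]
contact_force: [-1.1, 0.3, -0.3]
finger_gap: 0.502
grip_force: 0.0
```

```bash
python3 - <<'E'
from plan import *
a=[.5326,.11,.0515,109.9]
show(to(.5326,.11,.165,109.9,g=0,pose=a)); b=[.5326,.11,.165,109.9]
show(to(.4555,-.267,.15,45,g=0,pose=b))
E
```

```text
| 0,0,0,-0.0378,0,0,-0, 0,0,0,-0.0378,0,0,-0, 0,0,0,-0.0378,0,0,-0
| 0,-0.0365,-0.0223,0.0017,0,0,0.1259, 0,-0.039,-0.0176,0.0017,0,0,0.1259, 0,-0.0409,-0.0125,0.0017,0,0,0.1259, 0,-0.0421,-0.0073,0.0017,0,0,0.1259, 0,-0.0427,-0.0019,0.0017,0,0,0.1259, 0,-0.0426,0.0034,0.0017,0,0,0.1259, 0,-0.0419,0.0087,0.0017,0,0,0.1259, 0,-0.0404,0.0139,0.0017,0,0,0.1259
| 0,-0.0384,0.0189,0.0017,0,0,0.1259
```

{"fn": "apply_moves", "kwargs": {
  "rows": [0, 0, 0, -0.0378, 0, 0, 0, 0, 0, 0, -0.0378, 0, 0, 0, 0, 0, 0, -0.0378, 0, 0, 0]
}}

```text
t: 4.85
tcp_pos: [0.532, 0.1095, 0.1653]
eef_rot: [180.0, 0.0, 109.8]
contact_force: [0.5, 0.7, 0.1]
finger_gap: 0.493
grip_force: 0.0
```

{"fn": "apply_moves", "kwargs": {
  "rows": [0, -0.0365, -0.0223, 0.0017, 0, 0, 0.1259, 0, -0.039, -0.0176, 0.0017, 0, 0, 0.1259, 0, -0.0409, -0.0125, 0.0017, 0, 0, 0.1259, 0, -0.0421, -0.0073, 0.0017, 0, 0, 0.1259, 0, -0.0427, -0.0019, 0.0017, 0, 0, 0.1259, 0, -0.0426, 0.0034, 0.0017, 0, 0, 0.1259, 0, -0.0419, 0.0087, 0.0017, 0, 0, 0.1259, 0, -0.0404, 0.0139, 0.0017, 0, 0, 0.1259]
}}

```text
t: 5.65
tcp_pos: [0.4628, -0.2277, 0.1508]
eef_rot: [179.9, -0.0, 51.9]
contact_force: [0.8, -0.5, -0.9]
finger_gap: 0.502
grip_force: 0.0
```

{"fn": "apply_moves", "kwargs": {
  "rows": [0, -0.0384, 0.0189, 0.0017, 0, 0, 0.1259, 0, 0, 0, 0, 0, 0, 0, 0, 0, 0, 0, 0, 0, 0]
}}

```text
t: 5.95
tcp_pos: [0.4538, -0.2687, 0.1486]
eef_rot: [179.9, 0.0, 44.9]
contact_force: [0.4, 1.3, 0.1]
finger_gap: 0.501
grip_force: 0.0
```

```bash
python3 - <<'E'
from m import *
from plan import *
s=bot.observe();print(s["tcp_pos"],s["eef_rot"],s["qpos"].round(1),s["contact_force"])
c=cap("wrist");save(c,"w2.png");W=c["W"];H=hsv(c);z=W[...,2]
np.savez("w2.npz",**c)
o=(H[...,0]>3)&(H[...,0]<18)&(H[...,1]>150)&(z>.07)&(z<.095)
for m,ce in comps(o,30):
    print(ce,m.sum(),W[m].mean(0).round(4),W[m].min(0).round(4),W[m].max(0).round(4))
E
```

```text
[ 0.45380772 -0.26871546  0.14858368] [1.79936617e+02 1.92361573e-02 4.48567260e+01] [-1.000e-01  2.160e+01  3.320e+01  1.142e+02 -1.560e+01  4.850e+01
 -3.400e+00] [0.35384215 1.30200177 0.06790533]
[277.74869792 217.296875  ] 768 [ 0.4582 -0.2655  0.0808] [ 0.4458 -0.2786  0.0703] [ 0.4689 -0.2544  0.0847]
```

View pics/w2.png

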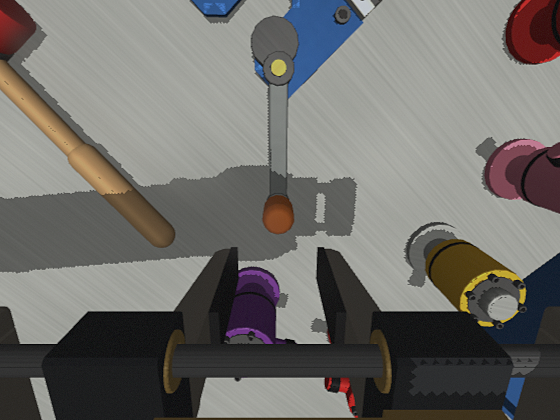

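The knob is centred at (278,217). I'll descend and cage it, then swing, with the force checked along the way.

{"fn": "apply_moves", "kwargs": {
  "rows": [0, 0, 0, 0.035, 0, 0, 0, 0, 0, 0, 0.035, 0, 0, 0, 0, 0, 0, 0.029, 0, 0, 0, 0.24, 0, 0, 0, 0, 0, 0, 0.24, 0, 0, 0, 0, 0, 0]
}}

```text
t: 6.5
tcp_pos: [0.4541, -0.2665, 0.0496]
eef_rot: [-180.0, -0.0, 45.1]
contact_force: [1.4, 0.3, -0.5]
finger_gap: 0.383
grip_force: 0.0
```

```bash
python3 - <<'E'
from plan import *
s=bot.observe();p=s["tcp_pos"];print(p,s["eef_rot"],s["finger_gap"],s["contact_force"], np.degrees(np.arctan2(p[1]+.187,p[0]-.5378)),np.hypot(p[1]+.187,p[0]-.5378))
show(arc(.5378,-.187,-135,-16,26,.24))
E
```

```text
[ 0.4541335  -0.26654604  0.04963147] [-1.79975966e+02 -6.14511182e-03  4.50573178e+01] 0.38342064300702877 [ 1.44821732  0.27218869 -0.54228241] -136.44618124145157 0.11544546497291644
| 0.24,0.0008,0.0121,-0,0,0,-0.0789, 0.24,0.0004,0.0092,-0,0,0,-0.0799, 0.24,0.0004,0.0092,-0,0,0,-0.0799, 0.24,0.0004,0.0092,-0,0,0,-0.0799, 0.24,0.0004,0.0092,-0,0,0,-0.0799, 0.24,0.0004,0.0092,-0,0,0,-0.0799, 0.24,0.0004,0.0092,-0,0,0,-0.0799, 0.24,0.0004,0.0092,-0,0,0,-0.0799
| 0.24,0.0004,0.0092,-0,0,0,-0.0799, 0.24,0.0004,0.0092,-0,0,0,-0.0799, 0.24,0.0004,0.0092,-0,0,0,-0.0799, 0.24,0.0004,0.0092,-0,0,0,-0.0799, 0.24,0.0004,0.0092,-0,0,0,-0.0799, 0.24,0.0004,0.0092,-0,0,0,-0.0799, 0.24,0.0004,0.0092,-0,0,0,-0.0799, 0.24,0.0004,0.0092,-0,0,0,-0.0799
| 0.24,0.0004,0.0092,-0,0,0,-0.0799, 0.24,0.0004,0.0092,-0,0,0,-0.0799, 0.24,0.0004,0.0092,-0,0,0,-0.0799, 0.24,0.0004,0.0092,-0,0,0,-0.0799, 0.24,0.0004,0.0092,-0,0,0,-0.0799, 0.24,0.0004,0.0092,-0,0,0,-0.0799, 0.24,0.0004,0.0092,-0,0,0,-0.0799, 0.24,0.0004,0.0092,-0,0,0,-0.0799
| 0.24,0.0004,0.0092,-0,0,0,-0.0799, 0.24,0.0004,0.0092,-0,0,0,-0.0799
```

{"fn": "apply_moves", "kwargs": {
  "rows": [0.24, 0.0008, 0.0121, 0, 0, 0, -0.0789, 0.24, 0.0004, 0.0092, 0, 0, 0, -0.0799, 0.24, 0.0004, 0.0092, 0, 0, 0, -0.0799, 0.24, 0.0004, 0.0092, 0, 0, 0, -0.0799]
}}

```text
t: 6.9
tcp_pos: [0.4869, -0.2904, 0.0514]
eef_rot: [179.9, -0.0, 63.5]
contact_force: [-0.1, 0.8, 0.4]
finger_gap: 0.378
grip_force: 0.6
```

{"fn": "apply_moves", "kwargs": {
  "rows": [0.24, 0.0004, 0.0092, 0, 0, 0, -0.0799, 0.24, 0.0004, 0.0092, 0, 0, 0, -0.0799]
}}

```text
t: 7.1
tcp_pos: [0.504, -0.2974, 0.0515]
eef_rot: [179.9, -0.0, 72.6]
contact_force: [-0.4, 0.8, -0.8]
finger_gap: 0.38
grip_force: 0.6
```

The drag is about 1 N, so this is the good lever. I'll continue up to near the stop.

{"fn": "apply_moves", "kwargs": {
  "rows": [0.24, 0.0004, 0.0092, 0, 0, 0, -0.0799, 0.24, 0.0004, 0.0092, 0, 0, 0, -0.0799, 0.24, 0.0004, 0.0092, 0, 0, 0, -0.0799, 0.24, 0.0004, 0.0092, 0, 0, 0, -0.0799, 0.24, 0.0004, 0.0092, 0, 0, 0, -0.0799]
}}

```text
t: 7.6
tcp_pos: [0.5493, -0.3023, 0.0516]
eef_rot: [179.9, 0.1, 95.5]
contact_force: [-1.7, 0.6, 0.2]
finger_gap: 0.378
grip_force: 0.6
```

{"fn": "apply_moves", "kwargs": {
  "rows": [0.24, 0.0004, 0.0092, 0, 0, 0, -0.0799, 0.24, 0.0004, 0.0092, 0, 0, 0, -0.0799, 0.24, 0.0004, 0.0092, 0, 0, 0, -0.0799, 0.24, 0.0004, 0.0092, 0, 0, 0, -0.0799, 0.24, 0.0004, 0.0092, 0, 0, 0, -0.0799]
}}

```text
t: 8.1
tcp_pos: [0.593, -0.2893, 0.0517]
eef_rot: [180.0, 0.1, 118.4]
contact_force: [-1.9, -0.3, -0.9]
finger_gap: 0.379
grip_force: 0.6
```

{"fn": "apply_moves", "kwargs": {
  "rows": [0.24, 0.0004, 0.0092, 0, 0, 0, -0.0799, 0.24, 0.0004, 0.0092, 0, 0, 0, -0.0799, 0.24, 0.0004, 0.0092, 0, 0, 0, -0.0799, 0.24, 0.0004, 0.0092, 0, 0, 0, -0.0799]
}}

```text
t: 8.5
tcp_pos: [0.6221, -0.2674, 0.0518]
eef_rot: [-180.0, 0.2, 136.7]
contact_force: [-1.2, -0.6, -0.5]
finger_gap: 0.383
grip_force: 0.6
```

{"fn": "apply_moves", "kwargs": {
  "rows": [0.24, 0.0004, 0.0092, 0, 0, 0, -0.0799, 0.24, 0.0004, 0.0092, 0, 0, 0, -0.0799, 0.24, 0.0004, 0.0092, 0, 0, 0, -0.0799]
}}

```text
t: 8.8
tcp_pos: [0.6387, -0.2454, 0.052]
eef_rot: [-179.9, 0.2, 150.4]
contact_force: [0.4, -1.7, -1.9]
finger_gap: 0.382
grip_force: 0.6
```

{"fn": "apply_moves", "kwargs": {
  "rows": [0.24, 0.0004, 0.0092, 0, 0, 0, -0.0799, 0.24, 0.0002, 0.0046, 0, 0, 0, -0.04]
}}

```text
t: 9.0
tcp_pos: [0.6453, -0.2321, 0.0519]
eef_rot: [-179.9, 0.2, 157.2]
contact_force: [0.5, -1.9, 1.8]
finger_gap: 0.382
grip_force: 0.6
```

{"fn": "apply_moves", "kwargs": {
  "rows": [0.24, 0.0002, 0.0046, 0, 0, 0, -0.04]
}}

```text
t: 9.1
tcp_pos: [0.6462, -0.2284, 0.0514]
eef_rot: [-179.9, 0.2, 159.4]
contact_force: [-0.9, -1.1, 1.0]
finger_gap: 0.382
grip_force: 0.6
```

{"fn": "apply_moves", "kwargs": {
  "rows": [0.24, 0.0002, 0.0046, 0, 0, 0, -0.04]
}}

```text
t: 9.2
tcp_pos: [0.6472, -0.2239, 0.0506]
eef_rot: [-179.9, 0.1, 161.7]
contact_force: [-0.8, -1.6, 1.0]
finger_gap: 0.38
grip_force: 0.6
```

{"fn": "apply_moves", "kwargs": {
  "rows": [0.24, 0.0002, 0.0046, 0, 0, 0, -0.04]
}}

```text
t: 9.3
tcp_pos: [0.6481, -0.2192, 0.05]
eef_rot: [-180.0, 0.1, 164.1]
contact_force: [0.2, -1.5, 0.7]
finger_gap: 0.379
grip_force: 0.6
```

{"fn": "apply_moves", "kwargs": {
  "rows": [0.24, 0.0002, 0.0046, 0, 0, 0, -0.04]
}}

```text
t: 9.4
tcp_pos: [0.648, -0.2173, 0.0497]
eef_rot: [-179.8, -0.0, 166.3]
contact_force: [-3.7, -10.6, 3.7]
finger_gap: 0.379
grip_force: 6.0
```

The lever reached its open stop, taking about 1 N all the way. I'll back off and rise, then look at the cell.

{"fn": "apply_moves", "kwargs": {
  "rows": [0.15, 0, -0.006, 0, 0, 0, 0, 0, 0, -0.002, 0, 0, 0, 0, 0, 0, 0, 0, 0, 0, 0, 0, 0, 0, -0.04, 0, 0, 0, 0, 0, 0, -0.04, 0, 0, 0, -0.5, 0, 0, -0.04, 0, 0, 0, -0.5, 0, 0, -0.02, 0, 0, 0]
}}

```text
t: 10.1
tcp_pos: [0.6486, -0.2219, 0.1934]
eef_rot: [180.0, 0.3, 166.2]
contact_force: [0.2, 0.1, 0.2]
finger_gap: 0.651
grip_force: 0.0
```

```bash
python3 - <<'E'
from m import *
from plan import *
c=dict(np.load("w2.npz"))
t=cap("top");s=cap("side");save(t,"top2.png",1.42)
np.savez("top2.npz",**t)
P=[]
for d in (t,s):
    H=hsv(d);W=d["W"];z=W[...,2];q=(W[...,0]>.46)&(W[...,0]<.60)&(W[...,1]>-.5)&(W[...,1]<-.36)
    a=q&(z>.106);print("button",W[a].mean(0).round(4))
    far=np.hypot(W[...,0]-.531,W[...,1]+.428)
    m=q&(z>.07)&(z<.1)&(far>.030)&(far<.05); p=W[m]
    print("stub",len(p),p.mean(0).round(4),np.degrees(np.arctan2(p[:,1].mean()+.428,p[:,0].mean()-.531)))
    can=q&(z>.09)&(z<.104)&(far<.029);p=W[can];print("rim",p[:,:2].min(0).round(4),p[:,:2].max(0).round(4))
    o=(H[...,0]>3)&(H[...,0]<18)&(H[...,1]>150)&(z>.07)&(z<.095)&(W[...,0]<.68)
    for m,ce in comps(o,15): print("knob",W[m].mean(0).round(4))
    for nm,x0,x1,y0,y1 in(("others",.38,.75,-.56,-.30),):
        b=(W[...,0]>x0)&(W[...,0]<x1)&(W[...,1]>y0)&(W[...,1]<y1)&(z>.106)&(z<.118)
        for m,ce in comps(b,10): print("btn",W[m].mean(0).round(3),H[m].mean(0).round())
x=bot.observe();print(x["tcp_pos"],x["eef_rot"],x["qpos"].round(1))
E
```

```text
button [ 0.5312 -0.4374  0.1123]
stub 36 [ 0.4987 -0.447   0.0925] -149.57235515446294
rim [ 0.5048 -0.4542] [ 0.5526 -0.4362]
knob [ 0.643  -0.2203  0.084 ]
knob [0.5256 0.1089 0.0843]
btn [ 0.531 -0.435  0.113] [ 32.  15. 155.]
btn [ 0.4   -0.442  0.113] [  5. 186. 168.]
button [ 0.5325 -0.4295  0.1109]
stub 84 [ 0.4993 -0.4495  0.0892] -145.91938534349333
rim [ 0.5073 -0.4544] [ 0.5578 -0.4029]
knob [0.5264 0.1057 0.0808]
knob [ 0.6437 -0.2264  0.081 ]
btn [ 0.726 -0.325  0.111] [  6. 207. 180.]
btn [ 0.641 -0.417  0.111] [172.  99. 198.]
btn [ 0.532 -0.429  0.112] [ 24.  16. 160.]
btn [ 0.401 -0.445  0.112] [  5. 201. 191.]
[ 0.64911878 -0.22214659  0.19334629] [179.98284224   0.3937477  166.24463175] [18.4 31.3 -3.3 87.6  1.9 60.8 90.9]
```

View pics/top2.png

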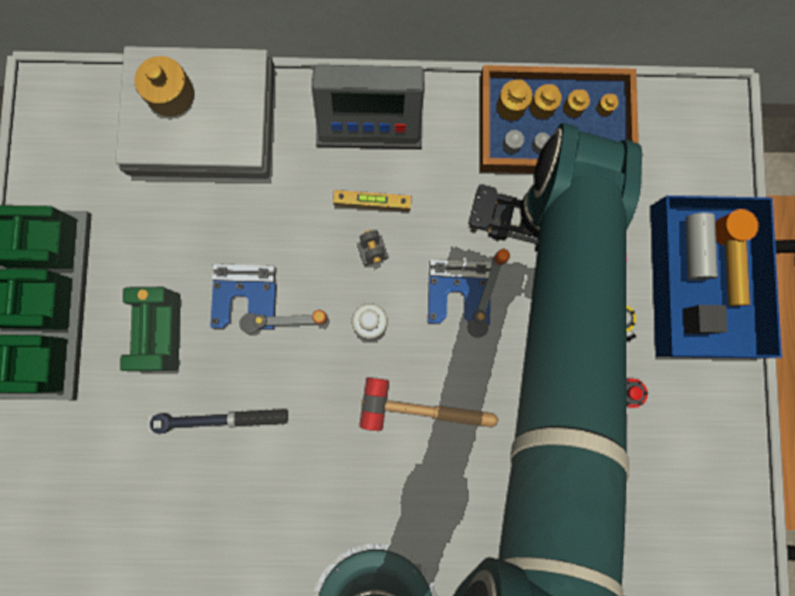

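The top view confirms the left lever jammed part-way (knob at 320,317) and the right one fully open (knob at 502,257), with the bystanders unmoved. I'll take one close look at the right dock from here for the seat, without a viewing, plus the plan to the cell.

```bash
python3 - <<'E'
from m import *
from plan import *
c=cap("wrist");save(c,"w3.png");np.savez("w3.npz",**c)
H=hsv(c);W=c["W"];z=W[...,2]
blue=(abs(H[...,0]-110)<12)&(H[...,1]>120)&(abs(z-.021)<.006);p=W[blue]
print(len(p),p.min(0).round(4),p.max(0).round(4))
br=(H[...,0]>18)&(H[...,0]<32)&(H[...,1]>110)&(abs(z-.043)<.006);print("pivot",W[br].mean(0).round(4),br.sum())
for x in np.arange(.525,.616,.008):
    y=np.sort(p[abs(p[:,0]-x)<.0015][:,1])
    if len(y): 
        g=np.where(np.diff(y)>.004)[0]; print(round(x,3),y[0].round(4),[(y[i].round(4),y[i+1].round(4)) for i in g],y[-1].round(4))
P=[.649,-.2221,.1933,166.2]
show(to(.532,-.4288,.165,32,g=-.5,pose=P))
E
```

```text
7356 [ 0.5241 -0.5339  0.015 ] [ 0.989  -0.0909  0.027 ]
pivot [ 0.7306 -0.278   0.0424] 857
0.525 -0.2074 [(np.float64(-0.2017), np.float64(-0.1135))] -0.0987
0.533 -0.2078 [(np.float64(-0.1992), np.float64(-0.1723)), (np.float64(-0.1633), np.float64(-0.1227)), (np.float64(-0.1024), np.float64(-0.0957))] -0.0918
0.541 -0.2079 [(np.float64(-0.1995), np.float64(-0.1731)), (np.float64(-0.1605), np.float64(-0.1265)), (np.float64(-0.1047), np.float64(-0.0932))] -0.0918
0.549 -0.2078 [(np.float64(-0.1991), np.float64(-0.1808)), (np.float64(-0.1612), np.float64(-0.1263))] -0.0922
0.557 -0.2082 [(np.float64(-0.2021), np.float64(-0.1839)), (np.float64(-0.161), np.float64(-0.1266))] -0.092
0.565 -0.2084 [(np.float64(-0.2052), np.float64(-0.1867)), (np.float64(-0.1614), np.float64(-0.1271))] -0.0922
0.573 -0.2086 [(np.float64(-0.2071), np.float64(-0.1887)), (np.float64(-0.1615), np.float64(-0.127))] -0.0928
0.581 -0.1915 [(np.float64(-0.16), np.float64(-0.1289))] -0.093
0.589 -0.1945 [] -0.0929
0.597 -0.5322 [(np.float64(-0.5304), np.float64(-0.1961))] -0.0927
0.605 -0.5322 [(np.float64(-0.529
[... 156 characters left out ...]
 np.float64(-0.202))] -0.0931
| -0.5,0.0038,-0.0134,0.0017,0,0,0.1378, -0.5,0.0019,-0.0138,0.0017,0,0,0.1378, -0.5,-0,-0.014,0.0017,0,0,0.1378, -0.5,-0.0019,-0.0138,0.0017,0,0,0.1378, -0.5,-0.0038,-0.0134,0.0017,0,0,0.1378, -0.5,-0.0056,-0.0128,0.0017,0,0,0.1378, -0.5,-0.0073,-0.0119,0.0017,0,0,0.1378, -0.5,-0.0089,-0.0108,0.0017,0,0,0.1378
| -0.5,-0.0103,-0.0094,0.0017,0,0,0.1378, -0.5,-0.0115,-0.0079,0.0017,0,0,0.1378, -0.5,-0.0125,-0.0063,0.0017,0,0,0.1378, -0.5,-0.0132,-0.0045,0.0017,0,0,0.1378, -0.5,-0.0137,-0.0027,0.0017,0,0,0.1378, -0.5,-0.014,-0.0008,0.0017,0,0,0.1378, -0.5,-0.0139,0.0012,0.0017,0,0,0.1378, -0.5,-0.0136,0.0031,0.0017,0,0,0.1378
| -0.5,-0.0131,0.0049,0.0017,0,0,0.1378
```

View pics/w3.png

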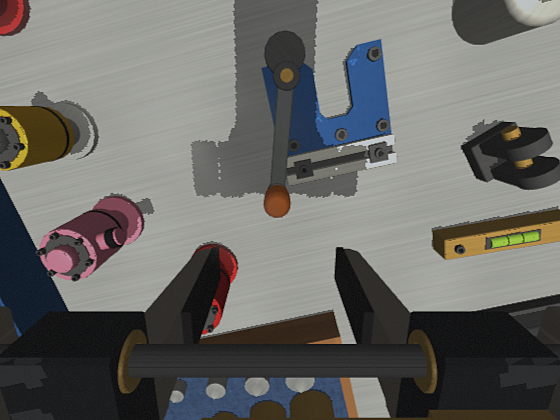

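The close view is clear. The slot walls give the slot axis y ≈ -0.144, with yaw about -1.3° and the seat at about (0.5705, -0.144). Now I'll go to the cell.

{"fn": "apply_moves", "kwargs": {
  "rows": [-0.5, 0.0038, -0.0134, 0.0017, 0, 0, 0.1378, -0.5, 0.0019, -0.0138, 0.0017, 0, 0, 0.1378, -0.5, 0, -0.014, 0.0017, 0, 0, 0.1378, -0.5, -0.0019, -0.0138, 0.0017, 0, 0, 0.1378, -0.5, -0.0038, -0.0134, 0.0017, 0, 0, 0.1378, -0.5, -0.0056, -0.0128, 0.0017, 0, 0, 0.1378, -0.5, -0.0073, -0.0119, 0.0017, 0, 0, 0.1378, -0.5, -0.0089, -0.0108, 0.0017, 0, 0, 0.1378]
}}

```text
t: 11.05
tcp_pos: [0.5904, -0.3189, 0.173]
eef_rot: [-179.8, -0.1, 102.7]
contact_force: [0.3, 0.3, -0.0]
finger_gap: 0.749
grip_force: 0.0
```

{"fn": "apply_moves", "kwargs": {
  "rows": [-0.5, -0.0103, -0.0094, 0.0017, 0, 0, 0.1378, -0.5, -0.0115, -0.0079, 0.0017, 0, 0, 0.1378, -0.5, -0.0125, -0.0063, 0.0017, 0, 0, 0.1378, -0.5, -0.0132, -0.0045, 0.0017, 0, 0, 0.1378, -0.5, -0.0137, -0.0027, 0.0017, 0, 0, 0.1378, -0.5, -0.014, -0.0008, 0.0017, 0, 0, 0.1378, -0.5, -0.0139, 0.0012, 0.0017, 0, 0, 0.1378, -0.5, -0.0136, 0.0031, 0.0017, 0, 0, 0.1378]
}}

```text
t: 11.85
tcp_pos: [0.5356, -0.416, 0.1595]
eef_rot: [-179.8, 0.1, 39.6]
contact_force: [0.2, 0.8, -0.4]
finger_gap: 0.756
grip_force: 0.0
```

{"fn": "apply_moves", "kwargs": {
  "rows": [-0.5, -0.0131, 0.0049, 0.0017, 0, 0, 0.1378, -0.5, 0, 0, 0, 0, 0, 0, -0.5, 0, 0, 0, 0, 0, 0]
}}

```text
t: 12.15
tcp_pos: [0.5295, -0.4277, 0.1587]
eef_rot: [-179.9, 0.1, 32.2]
contact_force: [0.5, 0.6, -0.1]
finger_gap: 0.751
grip_force: 0.0
```

```bash
python3 - <<'E'
from m import *
from plan import *
x=bot.observe();print(x["tcp_pos"],x["eef_rot"],x["qpos"].round(1),x["finger_gap"])
c=cap("wrist");save(c,"w4.png")
H=hsv(c);W=c["W"];z=W[...,2]
q=(np.hypot(W[...,0]-.532,W[...,1]+.4288)<.06)
b=q&(z>.106)&(z<.118);print("button",W[b].mean(0).round(4),(W[b].min(0)/2+W[b].max(0)/2).round(4),b.sum())
r=q&(z>.096)&(z<.104);p=W[r];print("top ring",p.min(0).round(4),p.max(0).round(4),((p.min(0)+p.max(0))/2).round(4))
f=np.hypot(W[...,0]-.532,W[...,1]+.4288);m=q&(z>.075)&(z<.1)&(f>.03);p=W[m];print("stub",p.mean(0).round(4),len(p))
E
```

```text
[ 0.52950297 -0.42774199  0.15867921] [-1.79851942e+02  6.05329186e-02  3.21719436e+01] [ 16.4  35.   28.9  91.2 -18.9  58.9  -7. ] 0.7508856820157036
button [ 0.5341 -0.4276  0.1101] [ 0.5332 -0.428   0.1093] 781
top ring [ 0.5077 -0.4538  0.096 ] [ 0.5588 -0.4023  0.104 ] [ 0.5333 -0.4281  0.1   ]
stub [ 0.5019 -0.4476  0.0895] 316
```

View pics/w4.png

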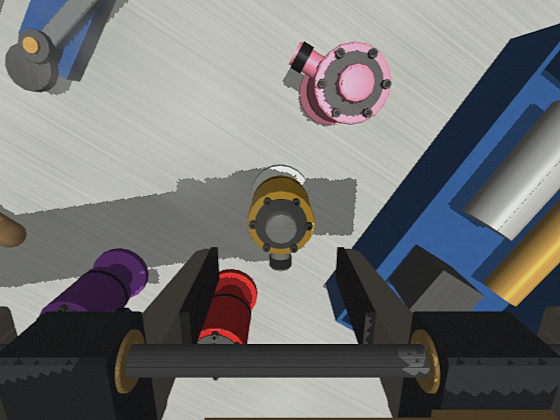

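The cell is centred at (280,225) in the view, at (0.533, -0.428), with its stub toward the gripper and the fingers clear of it on both sides. Descend and grasp.

{"fn": "apply_moves", "kwargs": {
  "rows": [-0.5, 0.0031, 0.0023, 0.03, 0, 0, 0, -0.5, 0, 0, 0.03, 0, 0, 0, -0.5, 0, 0, 0.025, 0, 0, 0, -0.5, 0, 0, 0.021, 0, 0, 0, -0.5, 0, 0, 0, 0, 0, 0]
}}

```text
t: 12.7
tcp_pos: [0.5327, -0.4261, 0.0508]
eef_rot: [-179.6, 0.1, 32.2]
contact_force: [0.4, -0.1, -0.0]
finger_gap: 0.752
grip_force: 0.0
```

{"fn": "apply_moves", "kwargs": {
  "rows": [1, 0, 0, 0, 0, 0, 0, 1, 0, 0, 0, 0, 0, 0, 1, 0, 0, 0, 0, 0, 0, 1, 0, 0, 0, 0, 0, 0],
  "squeeze": 30
}}

```text
t: 13.1
tcp_pos: [0.5342, -0.4284, 0.0559]
eef_rot: [-180.0, -0.1, 32.0]
contact_force: [-3.2, 4.2, 6.2]
finger_gap: 0.56
grip_force: 30.0
```

Grasped with the gap at 51.5 mm, as expected. Lift and check.

{"fn": "apply_moves", "kwargs": {
  "rows": [1, 0, 0, -0.01, 0, 0, 0, 1, 0, 0, -0.02, 0, 0, 0, 1, 0, 0, -0.03, 0, 0, 0, 1, 0, 0, 0, 0, 0, 0, 1, 0, 0, 0, 0, 0, 0]
}}

```text
t: 13.6
tcp_pos: [0.5337, -0.429, 0.1141]
eef_rot: [180.0, -0.0, 32.0]
contact_force: [-0.5, -0.2, -8.1]
finger_gap: 0.561
grip_force: 30.0
```

```bash
python3 - <<'E'
from m import *
from plan import *
x=bot.observe();print(x["tcp_pos"],x["eef_rot"],x["finger_gap"],x["contact_force"])
c=cap("side");W=c["W"];z=W[...,2];q=(np.hypot(W[...,0]-.533,W[...,1]+.428)<.013)&(z>.13)
print("high pts",np.percentile(z[q],[50,90,99]).round(4))
show(to(.435,-.1415,x["tcp_pos"][2],-1.3,g=1))
E
```

```text
[ 0.53369817 -0.42899526  0.11413543] [ 1.79969843e+02 -1.47178413e-02  3.19964913e+01] 0.5612217839099247 [-0.50963742 -0.22657749 -8.11848296]
high pts [0.4841 0.5002 0.5036]
| 1,0.0098,-0.0422,-0.0002,0,0,0.083, 1,0.0063,-0.0428,-0.0002,0,0,0.083, 1,0.0027,-0.0432,-0.0002,0,0,0.083, 1,-0.0009,-0.0433,-0.0002,0,0,0.083, 1,-0.0045,-0.0431,-0.0002,0,0,0.083, 1,-0.008,-0.0425,-0.0002,0,0,0.083, 1,-0.0115,-0.0417,-0.0002,0,0,0.083
```

{"fn": "apply_moves", "kwargs": {
  "rows": [1, 0.0098, -0.0422, 0, 0, 0, 0.083, 1, 0.0063, -0.0428, 0, 0, 0, 0.083, 1, 0.0027, -0.0432, 0, 0, 0, 0.083, 1, -0.0009, -0.0433, 0, 0, 0, 0.083, 1, -0.0045, -0.0431, 0, 0, 0, 0.083, 1, -0.008, -0.0425, 0, 0, 0, 0.083, 1, -0.0115, -0.0417, 0, 0, 0, 0.083]
}}

```text
t: 14.35
tcp_pos: [0.4338, -0.1405, 0.1132]
eef_rot: [-180.0, 0.1, -1.5]
contact_force: [0.5, 0.6, -7.2]
finger_gap: 0.558
grip_force: 30.0
```

{"fn": "apply_moves", "kwargs": {
  "rows": [1, 0, 0, 0.02, 0, 0, 0, 1, 0, 0, 0.02, 0, 0, 0, 1, 0, 0, 0.01, 0, 0, 0, 1, 0, 0, 0, 0, 0, 0, 1, 0, 0, 0, 0, 0, 0]
}}

```text
t: 14.85
tcp_pos: [0.4354, -0.1431, 0.0643]
eef_rot: [180.0, 0.0, -1.4]
contact_force: [-0.4, -0.1, -6.9]
finger_gap: 0.563
grip_force: 30.0
```

{"fn": "apply_moves", "kwargs": {
  "rows": [1, 0, 0, 0.004, 0, 0, 0, 1, 0, 0, 0.002, 0, 0, 0, 1, 0, 0, 0, 0, 0, 0]
}}

```text
t: 15.15
tcp_pos: [0.4356, -0.1425, 0.0584]
eef_rot: [-180.0, -0.0, -1.3]
contact_force: [0.4, -0.2, -7.0]
finger_gap: 0.555
grip_force: 30.0
```

{"fn": "apply_moves", "kwargs": {
  "rows": [1, 0, 0, 0.0015, 0, 0, 0, 1, 0, 0, 0, 0, 0, 0]
}}

```text
t: 15.35
tcp_pos: [0.4356, -0.1424, 0.0569]
eef_rot: [-180.0, -0.0, -1.3]
contact_force: [0.0, -0.1, -8.6]
finger_gap: 0.564
grip_force: 30.0
```

```bash
python3 - <<'E'
from m import *
x=bot.observe();p=x["tcp_pos"];print(p,x["eef_rot"],x["contact_force"])
for n in("side","wrist"):
    c=cap(n);W=c["W"];z=W[...,2];H=hsv(c)
    if n=="side": save(c,"s5.png",1.42)
    f=np.hypot(W[...,0]-p[0],W[...,1]-p[1])
    st=(f<.035)&(z>.001)&(z<.014)&(f>.018)
    print(n,"flange zmax",[np.percentile(z[st],k).round(4) for k in(50,90)] if st.any() else None,st.sum(), W[st].min(0).round(4),W[st].max(0).round(4))
    yl=(f<.04)&(H[...,0]>20)&(H[...,0]<32)&(H[...,1]>130)&(z>.03); print(" yellow",W[yl].min(0).round(4),W[yl].max(0).round(4))
E
```

```text
[ 0.43564733 -0.14236847  0.05691037] [-1.79995515e+02 -9.10943362e-03 -1.29538146e+00] [ 0.00862043 -0.06350172 -8.60221993]
side flange zmax [np.float64(0.009), np.float64(0.0118)] 225 [ 0.4018 -0.1755  0.001 ] [ 0.4593 -0.1103  0.0134]
 yellow [ 0.4096 -0.1803  0.0404] [ 0.4569 -0.1138  0.2444]
wrist flange zmax [np.float64(0.0081), np.float64(0.009)] 1527 [ 0.4299 -0.1721  0.001 ] [ 0.465  -0.113   0.0102]
 yellow [ 0.4145 -0.1783  0.0358] [ 0.4646 -0.1131  0.1707]
```

View pics/s5.png

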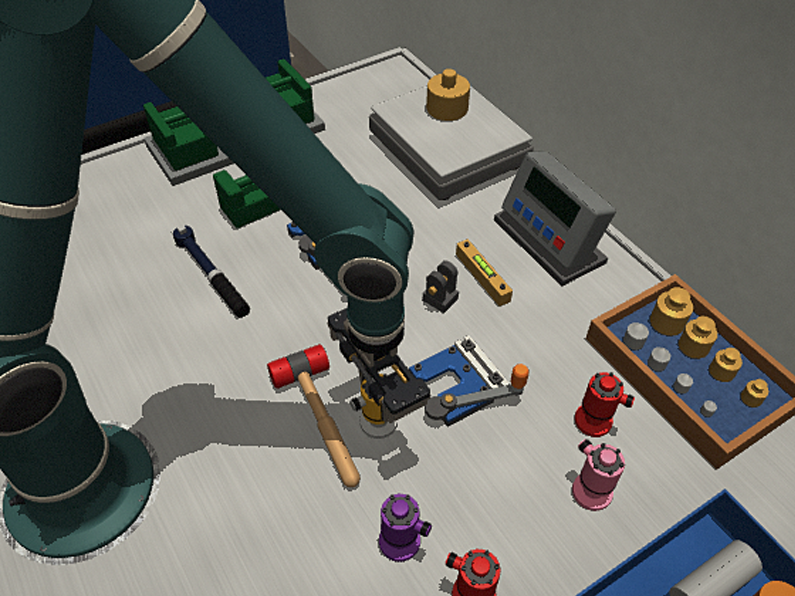

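The picture shows the cell upright at about (378,400), in front of the right dock's mouth and clear of the mallet. The flange is roughly 1 mm off the cart. I'll slide it in.

{"fn": "apply_moves", "kwargs": {
  "rows": [1, 0.01, -0.0014, 0, 0, 0, 0, 1, 0.02, 0, 0, 0, 0, 0, 1, 0.02, 0, 0, 0, 0, 0, 1, 0.01, 0, 0, 0, 0, 0, 1, 0, 0, 0, 0, 0, 0]
}}

```text
t: 15.95
tcp_pos: [0.4974, -0.1422, 0.0569]
eef_rot: [180.0, -0.1, -1.2]
contact_force: [0.1, -0.7, -7.0]
finger_gap: 0.558
grip_force: 30.0
```

{"fn": "apply_moves", "kwargs": {
  "rows": [1, 0.008, 0, 0, 0, 0, 0, 1, 0.008, 0, 0, 0, 0, 0, 1, 0.008, 0, 0, 0, 0, 0]
}}

```text
t: 16.25
tcp_pos: [0.5154, -0.143, 0.0578]
eef_rot: [-179.8, 0.5, -1.4]
contact_force: [-12.3, 0.7, 16.9]
finger_gap: 0.559
grip_force: 30.0
```

{"fn": "apply_moves", "kwargs": {
  "rows": [1, 0.008, 0, 0, 0, 0, 0, 1, 0.008, 0, 0, 0, 0, 0, 1, 0.008, 0, 0, 0, 0, 0]
}}

```text
t: 16.55
tcp_pos: [0.542, -0.1436, 0.0577]
eef_rot: [-179.9, 0.2, -1.4]
contact_force: [-5.0, 0.6, 0.2]
finger_gap: 0.557
grip_force: 30.0
```

{"fn": "apply_moves", "kwargs": {
  "rows": [1, 0.008, 0, 0, 0, 0, 0, 1, 0.007, 0, 0, 0, 0, 0, 1, 0.003, 0, 0, 0, 0, 0]
}}

```text
t: 16.85
tcp_pos: [0.5567, -0.1442, 0.0551]
eef_rot: [-179.9, 0.6, -1.5]
contact_force: [-12.2, -1.6, -4.0]
finger_gap: 0.559
grip_force: 30.0
```

{"fn": "apply_moves", "kwargs": {
  "rows": [1, 0.004, 0, 0, 0, 0, 0, 1, 0.002, 0, 0, 0, 0, 0]
}}

```text
t: 17.05
tcp_pos: [0.56, -0.1447, 0.0541]
eef_rot: [-179.9, 0.8, -1.5]
contact_force: [-15.1, -1.9, -5.8]
finger_gap: 0.558
grip_force: 30.0
```

Some resistance, about 15 N. I'll check numerically whether the cell has tilted or slipped and how far it still has to go.

```bash
python3 - <<'E'
from m import *
x=bot.observe();p=x["tcp_pos"];print(p,x["eef_rot"],x["contact_force"],x["ft_torque"])
for n in("side","wrist","top"):
    c=cap(n);W=c["W"];z=W[...,2];H=hsv(c);np.savez("i_"+n+".npz",**c)
    f=np.hypot(W[...,0]-p[0],W[...,1]-p[1])
    yl=(f<.045)&(H[...,0]>20)&(H[...,0]<32)&(H[...,1]>130)&(z>.034)&(z<.115); q=W[yl]
    for a,b in((.036,.05),(.05,.065),(.065,.08),(.08,.1)):
        k=q[(q[:,2]>a)&(q[:,2]<b)]
        if len(k)>5: print(n,a,len(k),"x",k[:,0].min().round(4),k[:,0].max().round(4),"y",k[:,1].min().round(4),k[:,1].max().round(4))
    o=(H[...,0]>3)&(H[...,0]<18)&(H[...,1]>150)&(z>.06)&(z<.095)&(W[...,0]<.68)&(W[...,1]<-.15)
    for m,ce in comps(o,15): print(n,"knob",W[m].mean(0).round(4),m.sum())
    b=(f<.05)&(z>.100)&(z<.12)&(H[...,1]<60); print(n,"grey top",W[b].mean(0).round(4) if b.any() else 0,b.sum())
E
```

```text
[ 0.5599561  -0.14469801  0.05410217] [-179.88753048    0.84666746   -1.52908859] [-15.08720759  -1.9046778   -5.80256859] [-0.17346954  3.46424421 -0.53880849]
side 0.08 7 x 0.5151 0.5508 y -0.1697 -0.1243
side knob [ 0.6417 -0.2311  0.0777] 130
side grey top [ 0.5386 -0.1423  0.1096] 128
wrist 0.08 636 x 0.552 0.5805 y -0.1708 -0.1195
wrist knob [ 0.646  -0.223   0.0784] 3758
wrist grey top [ 0.5588 -0.145   0.1084] 8444
top grey top 0 0
```

```bash
python3 - <<'E'
from m import *
c=dict(np.load("i_wrist.npz"));W=c["W"];z=W[...,2];H=hsv(c)
f=np.hypot(W[...,0]-.558,W[...,1]+.1447)
for a,b in((.095,.0985),(.0985,.101),(.101,.104),(.106,.1085),(.1085,.111),(.111,.114)):
    q=W[(f<.04)&(z>a)&(z<b)]
    if len(q)>5:print(a,len(q),q.mean(0).round(4),"x",q[:,0].min().round(4),q[:,0].max().round(4),"y",q[:,1].min().round(4),q[:,1].max().round(4))
# top plane tilt
q=W[(f<.026)&(z>.096)&(z<.106)];A=np.c_[q[:,:2],np.ones(len(q))]
k=np.linalg.lstsq(A,q[:,2],rcond=None)[0];print("slope deg x,y",np.degrees(k[:2]).round(2))
q=W[(f<.045)&(z>.04)&(z<.095)];print(len(q),q.mean(0))
for a in np.arange(.0,.1,.01):
    q=W[(abs(W[...,1]+.1447)<.006)&(W[...,0]>.56)&(W[...,0]<.62)&(z>a)&(z<a+.01)]
    if len(q): print("front",a.round(2),len(q),q[:,0].min().round(4),q[:,0].max().round(4))
cv2.imwrite("pics/w6.png",c["img"][:,:,::-1])
E
```

```text
0.095 889 [ 0.564  -0.145   0.0967] x 0.55 0.5745 y -0.1828 -0.1071
0.0985 1005 [ 0.5612 -0.1438  0.0999] x 0.5202 0.5754 y -0.1827 -0.1073
0.101 1928 [ 0.5606 -0.1452  0.1026] x 0.5212 0.5759 y -0.1826 -0.1073
0.106 1236 [ 0.5565 -0.144   0.1073] x 0.519 0.573 y -0.1827 -0.1074
0.1085 1207 [ 0.5544 -0.1449  0.1098] x 0.5185 0.573 y -0.1827 -0.1074
0.111 1077 [ 0.5478 -0.1437  0.1123] x 0.5182 0.5733 y -0.1826 -0.1075
slope deg x,y [-1.91 -0.18]
5620 [ 0.57044012 -0.14558355  0.08396354]
front 0.0 2 0.5638 0.5755
front 0.01 373 0.5867 0.6137
front 0.02 553 0.5872 0.62
front 0.08 588 0.5692 0.5809
front 0.09 175 0.5688 0.5797
```

View pics/w6.png

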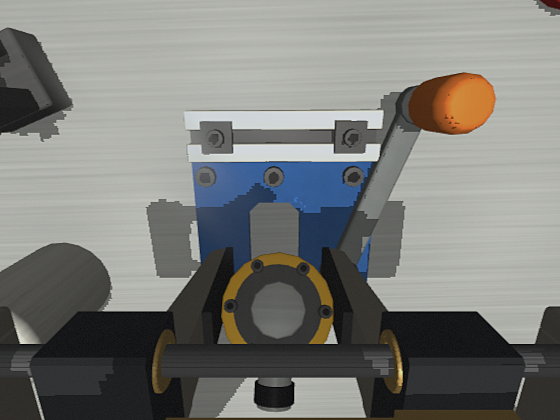

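The picture shows the cell centred in the slot at (277,310), leaning forward about 1–2°, so the flange is probably rubbing under the plate. I'll unload it, let it sit flat, re-grip and push on.

{"fn": "apply_moves", "kwargs": {
  "rows": [1, -0.006, 0, 0, 0, 0, 0, 1, -0.003, 0, 0, 0, 0, 0, 0.5, 0, 0, 0, 0, 0, 0, -0.3, 0, 0, 0, 0, 0, 0, -0.3, 0, 0, 0, 0, 0, 0, -0.3, 0, 0, 0, 0, 0, 0]
}}

```text
t: 17.8
tcp_pos: [0.5604, -0.1437, 0.0578]
eef_rot: [180.0, -0.2, -1.3]
contact_force: [-1.1, 0.2, 0.5]
finger_gap: 0.649
grip_force: 0.0
```

```bash
cat > cellchk.py <<'E'
from m import *
x=bot.observe();p=x["tcp_pos"];print(p,x["eef_rot"],x["contact_force"],x["finger_gap"])
c=cap("wrist");W=c["W"];z=W[...,2];H=hsv(c)
f=np.hypot(W[...,0]-p[0],W[...,1]-p[1])
fr=(abs(W[...,1]+.1445)<.006)&(W[...,0]>.55)&(W[...,0]<.62)&(z>.08)&(z<.1)
print("canister front x",np.percentile(W[fr][:,0],[50,95,100]).round(4))
yl=(f<.034)&(H[...,0]>20)&(H[...,0]<32)&(H[...,1]>130)&(z>.09)&(z<.106);q=W[yl]
d=(c["img"].astype(int).sum(2)<0)
A=np.c_[q[:,:2],np.ones(len(q))];k=np.linalg.lstsq(A,q[:,2],rcond=None)[0]
print("yellow rim: circle",*[np.round(v,4) for v in circ(q[:,:2])],"z",np.median(q[:,2]).round(4),"tilt",np.degrees(k[:2]).round(2))
E
python3 cellchk.py
```

```text
[ 0.56042264 -0.14373655  0.05782518] [179.9804971   -0.18606765  -1.25827898] [-1.13047042  0.18664536  0.50656052] 0.6486017762783709Traceback (most recent call last):
  File "cellchk.py", line 6, in <module>
    print("canister front x",np.percentile(W[fr][:,0],[50,95,100]).round(4))
                             ~~~~~~~~~~~~~^^^^^^^^^^^^^^^^^^^^^^^^
    return _quantile_unchecked(
        a, q, axis, out, overwrite_input, method, keepdims, weights)
    return _ureduce(a,
                    func=_quantile_ureduce_func,
    ...<5 lines>...
                    overwrite_input=overwrite_input,
                    method=method)
    r = func(a, **kwargs)
    result = _quantile(arr,
                       quantiles=q,
    ...<2 lines>...
                       out=out,
                       weights=wgt)
    slices_having_nans = np.isnan(arr[-1, ...])
                                  ~~~^^^^^^^^^
IndexError: index -1 is out of bounds for axis 0 with size 0
```

```bash
python3 - <<'E'
from m import *
for n in ("wrist","side"):
    c=cap(n);W=c["W"];z=W[...,2];H=hsv(c)
    yl=(W[...,0]>.44)&(W[...,0]<.64)&(abs(W[...,1]+.1445)<.04)&(H[...,0]>20)&(H[...,0]<32)&(H[...,1]>130)&(z>.034)&(z<.12);q=W[yl]
    print(n,len(q)); 
    for a in np.arange(.03,.12,.01):
        k=q[(q[:,2]>=a)&(q[:,2]<a+.01)]
        if len(k)>5: print(a.round(2),len(k),k[:,:2].min(0).round(4),k[:,:2].max(0).round(4))
    b=(np.hypot(W[...,0]-.55,W[...,1]+.1445)<.035)&(z>.08)&(z<.125)&~yl
    k=W[b]; print("other",len(k),k.mean(0).round(4) if len(k) else "",np.percentile(k[:,2],[5,50,95,99]).round(4))
    cv2.imwrite(f"pics/x7_{n}.png",c["img"][:,:,::-1]); np.savez("i2_"+n+".npz",**c)
    v,u=np.where(yl);print("px",u.min(),u.max(),v.min(),v.max())
E
```

```text
wrist 3137
0.04 312 [ 0.4962 -0.1658] [ 0.5189 -0.1167]
0.05 327 [ 0.5028 -0.1625] [ 0.5178 -0.1168]
0.06 340 [ 0.507  -0.1592] [ 0.5165 -0.1212]
0.07 18 [ 0.4897 -0.1647] [ 0.4989 -0.1148]
0.08 326 [ 0.4885 -0.1644] [ 0.5091 -0.1143]
0.09 1071 [ 0.4878 -0.1639] [ 0.5108 -0.114 ]
0.1 743 [ 0.4934 -0.1613] [ 0.5098 -0.1162]
other 1830 [ 0.5595 -0.1479  0.1057] [0.0836 0.1077 0.1198 0.1215]
px 223 316 312 417
side 74
0.04 8 [ 0.4724 -0.1674] [ 0.5035 -0.142 ]
0.05 6 [ 0.4724 -0.1679] [ 0.5076 -0.1377]
0.06 6 [ 0.474  -0.1687] [ 0.5101 -0.1515]
0.09 17 [ 0.471  -0.1655] [ 0.4905 -0.1356]
0.1 27 [ 0.473  -0.1656] [ 0.519  -0.1189]
other 79 [ 0.5498 -0.1276  0.0987] [0.0819 0.0991 0.1187 0.1238]
px 278 300 252 283
```

The cell appears to have moved back when released. I'll work out its pose and whether it is at rest.

```bash
cat > pose.py <<'E'
from m import *
from scipy.optimize import least_squares
def pose(c,x0,y0,rad=.05):
    """axis of the canister: cylinder r=26 fitted to yellow side points; top-plane tilt from the top"""
    W=c["W"];z=W[...,2];H=hsv(c)
    yl=(np.hypot(W[...,0]-x0,W[...,1]-y0)<rad)&(H[...,0]>20)&(H[...,0]<32)&(H[...,1]>130)&(z>.034)&(z<.125)
    q=W[yl]
    # remove top ring: points well inside
    def res(v):
        o=np.array([v[0],v[1],.07]);a=np.array([v[2],v[3],1]);a/=np.linalg.norm(a);d=q-o;h=d@a
        r=np.linalg.norm(d-np.outer(h,a),axis=1); side=np.abs(r-.026); top=np.abs(h-v[4])
        return np.minimum(side,top)
    best=min((least_squares(res,[x0+dx,y0,0,0,.03],loss="soft_l1",f_scale=.0015) for dx in(-.02,0,.02)),key=lambda s:s.cost)
    v=best.x; return dict(axis_at70=v[:2].round(4),lean_deg=np.degrees(v[2:4]).round(2),toph=(v[4]+.07).round(4),n=len(q),rms=np.sqrt((best.fun**2).mean()).round(4))
E
python3 - <<'E'
from pose import *
print("before",pose(dict(np.load("i_wrist.npz")),.556,-.145))
print("after",pose(dict(np.load("i2_wrist.npz")),.493,-.141))
x=bot.observe();print(x["t"],x["tcp_pos"],x["contact_force"])
for n in("wrist","side"):
    c=cap(n);print(n,pose(c,.493,-.141))
    W=c["W"];z=W[...,2];H=hsv(c)
    g=(np.hypot(W[...,0]-.493,W[...,1]+.141)<.045)&(z>.002)&(z<.03)&(H[...,1]<50);q=W[g]
    print(" low grey",len(q),q.min(0).round(4),q.max(0).round(4))
E
```

```text
before {'axis_at70': array([ 0.5365, -0.1444]), 'lean_deg': array([38.28, -2.51]), 'toph': np.float64(0.1053), 'n': 1036, 'rms': np.float64(0.0008)}
after {'axis_at70': array([ 0.4872, -0.1392]), 'lean_deg': array([-10.21,   2.37]), 'toph': np.float64(0.102), 'n': 3137, 'rms': np.float64(0.0005)}
17.95 [ 0.55952988 -0.14364946  0.05742174] [ 0.45733744 -0.20977135  0.43058151]
wrist {'axis_at70': array([ 0.5051, -0.1437]), 'lean_deg': array([ 4.68, -1.25]), 'toph': np.float64(0.1006), 'n': 2562, 'rms': np.float64(0.0004)}
 low grey 1717 [ 0.4914 -0.1737  0.0021] [ 0.5306 -0.113   0.03  ]
side {'axis_at70': array([ 0.503 , -0.1426]), 'lean_deg': array([ 2.33, -1.65]), 'toph': np.float64(0.1001), 'n': 61, 'rms': np.float64(0.0012)}
 low grey 314 [ 0.4491 -0.1855  0.002 ] [ 0.5352 -0.1064  0.0298]
```

{"fn": "apply_moves", "kwargs": {
  "rows": [-0.3, 0, 0, 0, 0, 0, 0, -0.3, 0, 0, 0, 0, 0, 0, -0.3, 0, 0, 0, 0, 0, 0, -0.3, 0, 0, 0, 0, 0, 0, -0.3, 0, 0, 0, 0, 0, 0]
}}

```text
t: 18.55
tcp_pos: [0.5586, -0.1437, 0.0569]
eef_rot: [-180.0, 0.0, -1.3]
contact_force: [-0.4, -0.5, -1.0]
finger_gap: 0.652
grip_force: 0.0
```

```bash
python3 - <<'E'
from pose import *
for n in("wrist","side","wrist"):
    c=cap(n);print(n,pose(c,.5,-.142));np.savez("i3_"+n+".npz",**c)
    W=c["W"];z=W[...,2];H=hsv(c)
    if n=="wrist":
      for a in np.arange(0.002,.04,.004):
        g=(np.hypot(W[...,0]-.5,W[...,1]+.142)<.045)&(z>a)&(z<a+.004)&(H[...,1]<50);q=W[g]
        if len(q):print(" grey",a.round(3),len(q),q[:,:2].min(0).round(4),q[:,:2].max(0).round(4))
    # blue plate front region & slot still there?
    b=(abs(H[...,0]-110)<12)&(H[...,1]>120)&(abs(z-.021)<.006)&(W[...,0]<.62);print(" plate",W[b].min(0).round(4),W[b].max(0).round(4),np.median(z[b]).round(4))
E
```

```text
wrist {'axis_at70': array([ 0.4995, -0.1422]), 'lean_deg': array([ 0.01, -0.02]), 'toph': np.float64(0.0985), 'n': 2446, 'rms': np.float64(0.0004)}
 grey 0.002 164 [ 0.5052 -0.1668] [ 0.5301 -0.1142]
 grey 0.006 1541 [ 0.4886 -0.1697] [ 0.5299 -0.1129]
 grey 0.01 96 [ 0.5074 -0.1593] [ 0.5398 -0.1293]
 grey 0.014 50 [ 0.5115 -0.1515] [ 0.5151 -0.1327]
 grey 0.018 19 [ 0.5145 -0.1672] [ 0.5376 -0.1066]
 grey 0.022 44 [ 0.5186 -0.1713] [ 0.534  -0.1627]
 grey 0.026 57 [ 0.503  -0.1803] [ 0.5342 -0.1629]
 grey 0.03 930 [ 0.4991 -0.187 ] [ 0.5341 -0.1629]
 grey 0.034 7 [ 0.5048 -0.1305] [ 0.5226 -0.1168]
 grey 0.038 5 [ 0.5049 -0.1675] [ 0.514  -0.1172]
 plate [ 0.5261 -0.2086  0.0151] [ 0.6153 -0.0914  0.0269] 0.0194
side {'axis_at70': array([ 0.5012, -0.1419]), 'lean_deg': array([ 0.14, -0.47]), 'toph': np.float64(0.1009), 'n': 75, 'rms': np.float64(0.0011)}
 plate [ 0.3118 -0.5347  0.0151] [0.619  0.4127 0.0269] 0.0212
wrist {'axis_at70': array([ 0.4995, -0.1422]), 'lean_deg': array([ 0.13, -0.01]), 'toph': np.float64(0.0984), 'n': 2493, 'rms': np.float64(0.0004)}
 grey 0.002 163 [ 0.5098 -0.1668] [ 0.5299 -0.1141]
 grey 0.006 1537 [ 0.4889 -0.1697] [ 0.5304 -0.1128]
 grey 0.01 93 [ 0.508  -0.1592] [ 0.5402 -0.1294]
 grey 0.014 56 [ 0.5104 -0.1515] [ 0.5153 -0.1311]
 grey 0.018 17 [ 0.5226 -0.1658] [ 0.5382 -0.1065]
 grey 0.022 39 [ 0.5187 -0.1713] [ 0.5341 -0.1627]
 grey 0.026 57 [ 0.5021 -0.1858] [ 0.534 -0.163]
 grey 0.03 936 [ 0.4992 -0.1863] [ 0.534  -0.1628]
 grey 0.034 7 [ 0.5066 -0.1305] [ 0.5226 -0.1175]
 grey 0.038 6 [ 0.5044 -0.1676] [ 0.512  -0.1171]
 plate [ 0.5258 -0.2087  0.0152] [ 0.6152 -0.0913  0.027 ] 0.0194
```

The cell settled upright at (0.4995, -0.1422). Its flange had stalled right at the plate's front edge (x ≈ 0.525–0.53), so it was almost certainly carried a few mm too high and leaned in the pads. I'll bring the gripper back around it and re-grip with the flange on the cart.

{"fn": "apply_moves", "kwargs": {
  "rows": [-0.5, 0, 0, 0, 0, 0, 0, -0.5, -0.012, 0, 0, 0, 0, 0, -0.5, -0.016, 0, 0, 0, 0, 0, -0.5, -0.016, 0, 0, 0, 0, 0, -0.5, -0.015, 0, 0.001, 0, 0, 0, -0.5, 0, 0, 0, 0, 0, 0, -0.5, 0, 0, 0, 0, 0, 0]
}}

```text
t: 19.4
tcp_pos: [0.4998, -0.1423, 0.0562]
eef_rot: [-180.0, -0.0, -1.3]
contact_force: [0.5, -0.1, 0.4]
finger_gap: 0.754
grip_force: 0.0
```

```bash
python3 - <<'E'
from pose import *
x=bot.observe();print(x["tcp_pos"],x["eef_rot"],x["contact_force"],x["finger_gap"])
c=cap("wrist");print(pose(c,.5,-.142))
E
```

```text
[ 0.49978745 -0.14233786  0.05617057] [-1.79988605e+02 -4.23197137e-02 -1.30110229e+00] [ 0.45481598 -0.11555546  0.40638409] 0.7536278404851451
{'axis_at70': array([ 0.4994, -0.1424]), 'lean_deg': array([ 0.04, -0.17]), 'toph': np.float64(0.0984), 'n': 1646, 'rms': np.float64(0.0005)}
```

{"fn": "apply_moves", "kwargs": {
  "rows": [1, 0, 0, 0, 0, 0, 0, 1, 0, 0, 0, 0, 0, 0, 1, 0, 0, 0, 0, 0, 0, 1, 0, 0, 0, 0, 0, 0],
  "squeeze": 20
}}

```text
t: 19.85
tcp_pos: [0.5001, -0.1422, 0.0559]
eef_rot: [-180.0, -0.0, -1.3]
contact_force: [0.9, 0.2, -0.4]
finger_gap: 0.563
grip_force: 20.0
```

```bash
python3 - <<'E'
from pose import *
x=bot.observe();print(x["tcp_pos"],x["eef_rot"],x["contact_force"],x["finger_gap"])
c=cap("wrist");print(pose(c,.5,-.142))
E
```

```text
[ 0.50006309 -0.14223876  0.05587713] [-1.79999277e+02 -2.60541901e-02 -1.27530843e+00] [ 0.88640386  0.22918925 -0.39016797] 0.5626426369414242
{'axis_at70': array([ 0.4994, -0.1424]), 'lean_deg': array([ 0.07, -0.03]), 'toph': np.float64(0.0984), 'n': 1743, 'rms': np.float64(0.0004)}
```

Gripped on the floor without lift. Pushing in small steps.

{"fn": "apply_moves", "kwargs": {
  "rows": [1, 0.004, 0, 0, 0, 0, 0, 1, 0.004, 0, 0, 0, 0, 0, 1, 0, 0, 0, 0, 0, 0]
}}

```text
t: 20.2
tcp_pos: [0.5046, -0.1424, 0.0562]
eef_rot: [-179.8, 0.4, -1.3]
contact_force: [-9.2, 1.4, 16.1]
finger_gap: 0.56
grip_force: 20.0
```

```bash
python3 - <<'E'
from pose import *
x=bot.observe();print(x["tcp_pos"],x["eef_rot"],x["contact_force"],x["finger_gap"])
c=cap("wrist");print(pose(c,.508,-.142))
E
```

```text
[ 0.5045515  -0.14237893  0.05624545] [-179.84584568    0.37122102   -1.31015529] [-9.20447256  1.40268727 16.10144316] 0.5597047750534117
{'axis_at70': array([ 0.5026, -0.1426]), 'lean_deg': array([ 2.45, -0.35]), 'toph': np.float64(0.0994), 'n': 1750, 'rms': np.float64(0.0005)}
```

```bash
python3 - <<'E'
from m import *
c=dict(np.load("i3_wrist.npz"));W=c["W"];z=W[...,2];H=hsv(c)
f=np.hypot(W[...,0]-.4995,W[...,1]+.1424)
st=(f<.035)&(z>.001)&(z<.014)&(f>.018);print("rest flange z",np.percentile(z[st],[50,90]).round(4), "toph ref .0984")
c=dict(np.load("w3.npz"));W=c["W"];z=W[...,2]
g=(z>.027)&(z<.037)&(abs(W[...,0]-.53)<.05)&(abs(W[...,1]+.187)<.05);q=W[g]
for x in np.arange(.485,.56,.005):
    k=q[abs(q[:,0]-x)<.0025]
    if len(k): print("cam",x.round(3),k[:,1].min().round(4),k[:,1].max().round(4))
fl=(abs(W[...,1]+.1435)<.012)&(W[...,0]>.47)&(W[...,0]<.585)
for x in np.arange(.48,.585,.01):
    k=z[fl&(abs(W[...,0]-x)<.005)]; print("floor",x.round(2),np.percentile(k,[5,50,95,100]).round(4))
E
```

```text
rest flange z [0.0073 0.0082] toph ref .0984
cam 0.5 -0.1925 -0.1745
cam 0.505 -0.1996 -0.169
cam 0.51 -0.2017 -0.1664
cam 0.515 -0.203 -0.1653
cam 0.52 -0.2032 -0.1647
cam 0.525 -0.2027 -0.1657
cam 0.53 -0.2003 -0.1678
cam 0.535 -0.1997 -0.1719
cam 0.54 -0.1983 -0.1751
cam 0.545 -0.1981 -0.1783
cam 0.55 -0.2001 -0.1795
cam 0.555 -0.2012 -0.1844
cam 0.56 -0.2035 -0.1854
floor 0.48 [-0.0027 -0.0015 -0.0003  0.0006]
floor 0.49 [-0.0028 -0.0015 -0.0003  0.0007]
floor 0.5 [-0.0029 -0.0016 -0.0002  0.0014]
floor 0.51 [-0.003  -0.0015 -0.0003  0.002 ]
floor 0.52 [-0.0031 -0.0016 -0.0004  0.0003]
floor 0.53 [-0.003  -0.0016 -0.0003  0.0008]
floor 0.54 [-0.0029 -0.0017 -0.0002  0.0003]
floor 0.55 [-0.003  -0.0016 -0.0004  0.0004]
floor 0.56 [-0.0028 -0.0015 -0.0002  0.0003]
floor 0.57 [-0.0029 -0.0016 -0.0003  0.0001]
floor 0.58 [-0.0029 -0.0017 -0.0005  0.0014]
```

The slot and cam are clear, and the flange would fit under the plate. So the foot is probably sticking on the cart and tipping, because I push high up. I'll back off, straighten, lift about 1.5 mm and advance with the foot off the floor.

{"fn": "apply_moves", "kwargs": {
  "rows": [1, -0.004, 0, 0, 0, 0, 0, 1, -0.004, 0, 0, 0, 0, 0, -0.4, 0, 0, 0, 0, 0, 0, -0.4, 0, 0, 0, 0, 0, 0, -0.4, 0, 0, 0, 0, 0, 0, 1, 0, 0, 0, 0, 0, 0, 1, 0, 0, 0, 0, 0, 0, 1, 0, 0, 0, 0, 0, 0],
  "squeeze": 40
}}

```text
t: 21.05
tcp_pos: [0.4996, -0.1425, 0.0559]
eef_rot: [180.0, 0.0, -1.3]
contact_force: [-0.0, 0.1, -0.5]
finger_gap: 0.559
grip_force: 40.0
```

{"fn": "apply_moves", "kwargs": {
  "rows": [1, 0, 0, -0.0015, 0, 0, 0, 1, 0, 0, -0.001, 0, 0, 0, 1, 0, 0, 0, 0, 0, 0, 1, 0, 0, 0, 0, 0, 0]
}}

```text
t: 21.45
tcp_pos: [0.4992, -0.1422, 0.0581]
eef_rot: [-180.0, 0.0, -1.3]
contact_force: [0.4, -0.9, -7.6]
finger_gap: 0.56
grip_force: 40.0
```

```bash
python3 - <<'E'
from pose import *
x=bot.observe();print(x["tcp_pos"],x["eef_rot"],x["contact_force"],x["finger_gap"])
c=cap("wrist");print(pose(c,.5,-.142))
W=c["W"];z=W[...,2];f=np.hypot(W[...,0]-.4995,W[...,1]+.1424)
st=(f<.035)&(z>.001)&(z<.014)&(f>.018);print("flange z",np.percentile(z[st],[50,90]).round(4),W[st][:,0].max())
E
```

```text
[ 0.49923532 -0.14221504  0.05807376] [-1.79991507e+02  4.54213563e-02 -1.28552619e+00] [ 0.40379941 -0.87506474 -7.64596104] 0.5603520231386933
{'axis_at70': array([ 0.4962, -0.1423]), 'lean_deg': array([ 0.03, -0.09]), 'toph': np.float64(0.1006), 'n': 1864, 'rms': np.float64(0.0004)}
flange z [0.0095 0.0104] 0.5265000179543422
```

{"fn": "apply_moves", "kwargs": {
  "rows": [1, 0.004, 0, 0, 0, 0, 0, 1, 0.004, 0, 0, 0, 0, 0, 1, 0, 0, 0, 0, 0, 0]
}}

```text
t: 21.8
tcp_pos: [0.5087, -0.1426, 0.0585]
eef_rot: [180.0, -0.1, -1.3]
contact_force: [-0.8, 0.3, -7.5]
finger_gap: 0.56
grip_force: 40.0
```

```bash
python3 - <<'E'
from pose import *
x=bot.observe();print(x["tcp_pos"],x["eef_rot"],x["contact_force"],x["ft_torque"])
c=cap("wrist");print(pose(c,.504,-.142))
E
```

```text
[ 0.50869479 -0.1425718   0.05848524] [ 1.79980743e+02 -6.21039342e-02 -1.26184756e+00] [-0.77234869  0.2795238  -7.46408309] [ 0.01504569  0.09392787 -0.03701257]
{'axis_at70': array([ 0.5056, -0.1427]), 'lean_deg': array([-0.06, -0.22]), 'toph': np.float64(0.101), 'n': 1892, 'rms': np.float64(0.0004)}
```

It moves freely now. Continuing, with checks.

{"fn": "apply_moves", "kwargs": {
  "rows": [1, 0.005, 0, 0.0005, 0, 0, 0, 1, 0.005, 0, 0, 0, 0, 0, 1, 0.005, 0, 0, 0, 0, 0]
}}

```text
t: 22.15
tcp_pos: [0.5233, -0.1429, 0.0579]
eef_rot: [180.0, -0.0, -1.3]
contact_force: [-0.2, 0.5, -7.4]
finger_gap: 0.557
grip_force: 40.0
```

```bash
python3 - <<'E'
from pose import *
x=bot.observe();print(x["tcp_pos"],x["eef_rot"],x["contact_force"],x["ft_torque"])
c=cap("wrist");print(pose(c,.52,-.142))
E
```

```text
[ 0.5232712  -0.14291228  0.05791189] [ 1.79997163e+02 -1.94288548e-02 -1.28853655e+00] [-0.22105413  0.52798551 -7.4346761 ] [-0.03389662  0.09644706  0.01467769]
{'axis_at70': array([ 0.5202, -0.143 ]), 'lean_deg': array([-0.07, -0.04]), 'toph': np.float64(0.1004), 'n': 1787, 'rms': np.float64(0.0004)}
```

{"fn": "apply_moves", "kwargs": {
  "rows": [1, 0.005, 0, 0, 0, 0, 0, 1, 0.005, 0, 0, 0, 0, 0, 1, 0.005, 0, 0, 0, 0, 0]
}}

```text
t: 22.5
tcp_pos: [0.5381, -0.1432, 0.0579]
eef_rot: [-180.0, -0.0, -1.3]
contact_force: [-0.1, -0.3, -7.3]
finger_gap: 0.561
grip_force: 40.0
```

{"fn": "apply_moves", "kwargs": {
  "rows": [1, 0.005, 0, 0, 0, 0, 0, 1, 0.005, 0, 0, 0, 0, 0]
}}

```text
t: 22.7
tcp_pos: [0.5481, -0.1435, 0.0578]
eef_rot: [180.0, 0.0, -1.3]
contact_force: [-1.4, -1.3, -7.1]
finger_gap: 0.562
grip_force: 40.0
```

```bash
python3 - <<'E'
from pose import *
x=bot.observe();print(x["tcp_pos"],x["eef_rot"],x["contact_force"],x["ft_torque"])
c=cap("wrist");print(pose(c,x["tcp_pos"][0]-.003,-.143))
E
```

```text
[ 0.54806115 -0.14347413  0.05783559] [ 1.79998952e+02  4.30575286e-04 -1.29039287e+00] [-1.35903047 -1.25660236 -7.13872984] [-0.01900163  0.15984353 -0.01213088]
{'axis_at70': array([ 0.5449, -0.1436]), 'lean_deg': array([ 0.06, -0.05]), 'toph': np.float64(0.1003), 'n': 1728, 'rms': np.float64(0.0004)}
```

Still free and upright. On toward home (TCP about 0.5735), expecting contact with the slot end.

{"fn": "apply_moves", "kwargs": {
  "rows": [1, 0.005, 0, 0, 0, 0, 0, 1, 0.005, 0, 0, 0, 0, 0, 1, 0.005, 0, 0, 0, 0, 0]
}}

```text
t: 23.05
tcp_pos: [0.563, -0.1438, 0.0579]
eef_rot: [-180.0, -0.0, -1.3]
contact_force: [0.4, 0.5, -6.6]
finger_gap: 0.557
grip_force: 40.0
```

{"fn": "apply_moves", "kwargs": {
  "rows": [1, 0.004, 0, 0, 0, 0, 0, 1, 0.003, 0, 0, 0, 0, 0]
}}

```text
t: 23.25
tcp_pos: [0.5701, -0.144, 0.0579]
eef_rot: [180.0, -0.0, -1.3]
contact_force: [0.7, 0.3, -7.7]
finger_gap: 0.563
grip_force: 40.0
```

{"fn": "apply_moves", "kwargs": {
  "rows": [1, 0.002, 0, 0, 0, 0, 0, 1, 0.001, 0, 0, 0, 0, 0]
}}

```text
t: 23.45
tcp_pos: [0.5727, -0.144, 0.0578]
eef_rot: [-180.0, 0.0, -1.3]
contact_force: [-0.6, -0.2, -8.0]
finger_gap: 0.557
grip_force: 40.0
```

```bash
python3 - <<'E'
from pose import *
x=bot.observe();print(x["tcp_pos"],x["eef_rot"],x["contact_force"],x["ft_torque"])
c=cap("wrist");print(pose(c,x["tcp_pos"][0]-.003,-.143))
E
```

```text
[ 0.5727261  -0.14403304  0.05783891] [-1.79998996e+02  4.76167786e-03 -1.28990021e+00] [-0.57161769 -0.21242777 -8.0392652 ] [-0.03195114  0.15962948  0.05019145]
{'axis_at70': array([ 0.5696, -0.1442]), 'lean_deg': array([ 0.08, -0.04]), 'toph': np.float64(0.1004), 'n': 1837, 'rms': np.float64(0.0005)}
```

{"fn": "apply_moves", "kwargs": {
  "rows": [1, 0.0015, 0, 0, 0, 0, 0, 1, 0, 0, 0, 0, 0, 0]
}}

```text
t: 23.7
tcp_pos: [0.5742, -0.1441, 0.0579]
eef_rot: [180.0, -0.0, -1.3]
contact_force: [-0.3, -0.4, -7.3]
finger_gap: 0.56
grip_force: 40.0
```

{"fn": "apply_moves", "kwargs": {
  "rows": [1, 0.0015, 0, 0, 0, 0, 0, 1, 0, 0, 0, 0, 0, 0]
}}

```text
t: 23.9
tcp_pos: [0.575, -0.1441, 0.0578]
eef_rot: [-180.0, 0.1, -1.3]
contact_force: [-1.4, -0.3, -6.0]
finger_gap: 0.56
grip_force: 40.0
```

Touching the end of the slot. I'll nudge it, lower it to the cart and release.

{"fn": "apply_moves", "kwargs": {
  "rows": [1, 0.001, 0, 0, 0, 0, 0, 1, 0, 0, 0.0012, 0, 0, 0, 1, 0, 0, 0.001, 0, 0, 0, 1, 0, 0, 0, 0, 0, 0]
}}

```text
t: 24.3
tcp_pos: [0.5753, -0.1442, 0.056]
eef_rot: [-179.9, 0.1, -1.3]
contact_force: [-5.7, 1.3, 1.2]
finger_gap: 0.559
grip_force: 40.0
```

{"fn": "apply_moves", "kwargs": {
  "rows": [1, -0.001, 0, 0, 0, 0, 0, -0.4, 0, 0, 0, 0, 0, 0, -0.4, 0, 0, 0, 0, 0, 0, -0.4, 0, 0, 0, 0, 0, 0, -0.4, 0, 0, 0, 0, 0, 0]
}}

```text
t: 24.8
tcp_pos: [0.5766, -0.1443, 0.0563]
eef_rot: [180.0, -0.1, -1.3]
contact_force: [0.6, -0.6, 0.2]
finger_gap: 0.7
grip_force: 0.0
```

```bash
python3 - <<'E'
from pose import *
x=bot.observe();print(x["tcp_pos"],x["eef_rot"],x["contact_force"],x["finger_gap"])
c=cap("wrist");print(pose(c,x["tcp_pos"][0]-.003,-.143))
a=list(x["tcp_pos"])+[x["eef_rot"][2]]
show=__import__("plan").show;to=__import__("plan").to;arc=__import__("plan").arc
b=[a[0],a[1],.165,a[3]];show(to(*b,g=-.4,pose=a))
# knob at phi -18.3, r .115 about pivot; tool yaw phi+180
f=np.radians(-18.4);t=[.5378+.115*np.cos(f),-.187+.115*np.sin(f),.15,161.6];print(t);show(to(*t,g=0,pose=b))
W=c["W"];z=W[...,2];H=hsv(c)
o=(H[...,0]>3)&(H[...,0]<18)&(H[...,1]>150)&(z>.078)&(z<.09)&(W[...,0]<.68)&(W[...,1]<-.15);print("knob",W[o].mean(0),circ(W[o][:,:2]))
E
```

```text
[ 0.57662247 -0.14425595  0.05626319] [ 1.79981713e+02 -1.14021937e-01 -1.28318648e+00] [ 0.56239196 -0.55794521  0.1800244 ] 0.6995654955046657
{'axis_at70': array([ 0.5717, -0.1442]), 'lean_deg': array([ 0.01, -0.05]), 'toph': np.float64(0.0984), 'n': 1801, 'rms': np.float64(0.0004)}
| -0.4,0,-0,-0.0362,0,0,-0, -0.4,0,-0,-0.0362,0,0,-0, -0.4,0,-0,-0.0362,0,0,-0
[np.float64(0.646920741339117), np.float64(-0.22329963924891677), 0.15, 161.6]
| 0,0.0036,0.0039,0.0008,0,0,-0.1421, 0,0.003,0.0043,0.0008,0,0,-0.1421, 0,0.0024,0.0047,0.0008,0,0,-0.1421, 0,0.0017,0.005,0.0008,0,0,-0.1421, 0,0.001,0.0052,0.0008,0,0,-0.1421, 0,0.0002,0.0053,0.0008,0,0,-0.1421, 0,-0.0005,0.0053,0.0008,0,0,-0.1421, 0,-0.0013,0.0051,0.0008,0,0,-0.1421
| 0,-0.002,0.0049,0.0008,0,0,-0.1421, 0,-0.0027,0.0046,0.0008,0,0,-0.1421, 0,-0.0033,0.0041,0.0008,0,0,-0.1421, 0,-0.0038,0.0036,0.0008,0,0,-0.1421, 0,-0.0043,0.003,0.0008,0,0,-0.1421, 0,-0.0047,0.0024,0.0008,0,0,-0.1421, 0,-0.005,0.0017,0.0008,0,0,-0.1421, 0,-0.0052,0.001,0.0008,0,0,-0.1421
| 0,-0.0053,0.0002,0.0008,0,0,-0.1421, 0,-0.0053,-0.0005,0.0008,0,0,-0.1421, 0,-0.0051,-0.0012,0.0008,0,0,-0.1421, 0,-0.0049,-0.002,0.0008,0,0,-0.1421
knob [ 0.64624765 -0.22520912  0.08173145] (array([ 0.6460482 , -0.22562312]), np.float64(0.008065298641761389))
```

The cell is home at (0.5717, -0.1442), upright and flat. Now I'll rise and go to the knob to lock it.

{"fn": "apply_moves", "kwargs": {
  "rows": [-0.4, 0, 0, -0.0362, 0, 0, 0, -0.4, 0, 0, -0.0362, 0, 0, 0, -0.4, 0, 0, -0.0362, 0, 0, 0]
}}

```text
t: 25.15
tcp_pos: [0.5756, -0.1442, 0.1655]
eef_rot: [180.0, 0.0, -1.3]
contact_force: [0.7, 0.7, -0.4]
finger_gap: 0.702
grip_force: 0.0
```

{"fn": "apply_moves", "kwargs": {
  "rows": [0, 0.0036, 0.0039, 0.0008, 0, 0, -0.1421, 0, 0.003, 0.0043, 0.0008, 0, 0, -0.1421, 0, 0.0024, 0.0047, 0.0008, 0, 0, -0.1421, 0, 0.0017, 0.005, 0.0008, 0, 0, -0.1421, 0, 0.001, 0.0052, 0.0008, 0, 0, -0.1421, 0, 0.0002, 0.0053, 0.0008, 0, 0, -0.1421, 0, -0.0005, 0.0053, 0.0008, 0, 0, -0.1421, 0, -0.0013, 0.0051, 0.0008, 0, 0, -0.1421]
}}

```text
t: 25.95
tcp_pos: [0.6042, -0.1759, 0.158]
eef_rot: [180.0, -0.0, 64.2]
contact_force: [0.1, 0.6, -0.1]
finger_gap: 0.5
grip_force: 0.0
```

{"fn": "apply_moves", "kwargs": {
  "rows": [0, -0.002, 0.0049, 0.0008, 0, 0, -0.1421, 0, -0.0027, 0.0046, 0.0008, 0, 0, -0.1421, 0, -0.0033, 0.0041, 0.0008, 0, 0, -0.1421, 0, -0.0038, 0.0036, 0.0008, 0, 0, -0.1421, 0, -0.0043, 0.003, 0.0008, 0, 0, -0.1421, 0, -0.0047, 0.0024, 0.0008, 0, 0, -0.1421, 0, -0.005, 0.0017, 0.0008, 0, 0, -0.1421, 0, -0.0052, 0.001, 0.0008, 0, 0, -0.1421]
}}

```text
t: 26.75
tcp_pos: [0.6321, -0.2076, 0.1515]
eef_rot: [180.0, 0.0, 129.3]
contact_force: [1.6, 0.1, -0.0]
finger_gap: 0.503
grip_force: 0.0
```

{"fn": "apply_moves", "kwargs": {
  "rows": [0, -0.0053, 0.0002, 0.0008, 0, 0, -0.1421, 0, -0.0053, -0.0005, 0.0008, 0, 0, -0.1421, 0, -0.0051, -0.0012, 0.0008, 0, 0, -0.1421, 0, -0.0049, -0.002, 0.0008, 0, 0, -0.1421, 0, 0, 0, 0, 0, 0, 0, 0, 0, 0, 0, 0, 0, 0]
}}

```text
t: 27.35
tcp_pos: [0.6457, -0.2233, 0.1482]
eef_rot: [180.0, -0.0, 161.3]
contact_force: [0.8, -0.8, -0.8]
finger_gap: 0.501
grip_force: 0.0
```

```bash
python3 - <<'E'
from pose import *
from plan import *
x=bot.observe();print(x["tcp_pos"],x["eef_rot"],x["contact_force"],x["qpos"].round(1))
c=cap("wrist");W=c["W"];z=W[...,2];H=hsv(c)
o=(H[...,0]>3)&(H[...,0]<18)&(H[...,1]>150)&(z>.078)&(z<.09)&(W[...,0]<.69)&(W[...,1]<-.15);q=W[o];print("knob",q.mean(0).round(4),q.min(0).round(4),q.max(0).round(4))
show(to(.647,-.2233,.15,161.6,g=0))
E
```

```text
[ 0.64569214 -0.22325916  0.14817007] [ 1.79987884e+02 -5.27307162e-03  1.61319535e+02] [ 0.77945234 -0.84564115 -0.77841435] [16.8 33.7 -0.8 89.8  0.5 56.5 87.2]
knob [ 0.6442 -0.2265  0.0817] [ 0.6335 -0.2385  0.0781] [ 0.6556 -0.2159  0.0842]
| 0,-0.0013,0.0002,-0.0017,0,0,-0.0041
```

{"fn": "apply_moves", "kwargs": {
  "rows": [0, 0, -0.003, 0.033, 0, 0, 0, 0, 0, 0, 0.033, 0, 0, 0, 0, 0, 0, 0.031, 0, 0, 0, 0.24, 0, 0, 0, 0, 0, 0, 0.24, 0, 0, 0, 0, 0, 0]
}}

```text
t: 27.9
tcp_pos: [0.645, -0.2256, 0.0516]
eef_rot: [-180.0, -0.0, 161.5]
contact_force: [-1.2, -0.1, 0.8]
finger_gap: 0.383
grip_force: 0.0
```

```bash
python3 - <<'E'
from plan import *
s=bot.observe();p=s["tcp_pos"];f=np.degrees(np.arctan2(p[1]+.187,p[0]-.5378));print(p,s["eef_rot"],s["finger_gap"],s["contact_force"],f,np.hypot(p[1]+.187,p[0]-.5378))
show(arc(.5378,-.187,f,f-110,24,.24)[:8])
E
```

```text
[ 0.64495452 -0.22558705  0.05156078] [-1.79995195e+02 -2.67661698e-02  1.61503451e+02] 0.3826086965204678 [-1.22627344 -0.1009227   0.81354091] -19.80428319343477 0.11389052464269868
| 0.24,-0.0005,-0.0092,-0,0,0,0.1028, 0.24,0.0004,-0.0092,-0,0,0,0.08, 0.24,0.0004,-0.0092,-0,0,0,0.08, 0.24,0.0004,-0.0092,-0,0,0,0.08, 0.24,0.0004,-0.0092,-0,0,0,0.08, 0.24,0.0004,-0.0092,-0,0,0,0.08, 0.24,0.0004,-0.0092,-0,0,0,0.08, 0.24,0.0004,-0.0092,-0,0,0,0.08
```

{"fn": "apply_moves", "kwargs": {
  "rows": [0.24, -0.0005, -0.0092, 0, 0, 0, 0.1028, 0.24, 0.0004, -0.0092, 0, 0, 0, 0.08, 0.24, 0.0004, -0.0092, 0, 0, 0, 0.08, 0.24, 0.0004, -0.0092, 0, 0, 0, 0.08, 0.24, 0.0004, -0.0092, 0, 0, 0, 0.08, 0.24, 0.0004, -0.0092, 0, 0, 0, 0.08]
}}

```text
t: 28.5
tcp_pos: [0.6174, -0.2718, 0.0542]
eef_rot: [179.8, 0.2, 132.5]
contact_force: [0.5, 1.2, -0.7]
finger_gap: 0.379
grip_force: 0.6
```

{"fn": "apply_moves", "kwargs": {
  "rows": [0.24, 0.0004, -0.0092, 0, 0, 0, 0.08, 0.24, 0.0004, -0.0092, 0, 0, 0, 0.08, 0.24, 0.0004, -0.0092, 0, 0, 0, 0.08, 0.24, 0.0004, -0.0092, 0, 0, 0, 0.08, 0.24, 0.0004, -0.0092, 0, 0, 0, 0.08, 0.24, 0.0004, -0.0092, 0, 0, 0, 0.08]
}}

```text
t: 29.1
tcp_pos: [0.5697, -0.2983, 0.0543]
eef_rot: [179.7, 0.1, 105.0]
contact_force: [1.1, 0.9, -1.4]
finger_gap: 0.377
grip_force: 0.6
```

{"fn": "apply_moves", "kwargs": {
  "rows": [0.24, 0.0004, -0.0092, 0, 0, 0, 0.08, 0.24, 0.0004, -0.0092, 0, 0, 0, 0.08, 0.24, 0.0004, -0.0092, 0, 0, 0, 0.08, 0.24, 0.0004, -0.0092, 0, 0, 0, 0.08, 0.24, 0.0004, -0.0092, 0, 0, 0, 0.08]
}}

```text
t: 29.6
tcp_pos: [0.5242, -0.3015, 0.0542]
eef_rot: [179.7, 0.0, 82.1]
contact_force: [1.7, 0.6, -1.0]
finger_gap: 0.378
grip_force: 0.6
```

{"fn": "apply_moves", "kwargs": {
  "rows": [0.24, 0.0004, -0.0092, 0, 0, 0, 0.08, 0.24, 0.0004, -0.0092, 0, 0, 0, 0.08, 0.24, 0.0004, -0.0092, 0, 0, 0, 0.08, 0.24, 0.0004, -0.0092, 0, 0, 0, 0.08]
}}

```text
t: 30.0
tcp_pos: [0.4891, -0.2912, 0.0541]
eef_rot: [179.6, -0.1, 63.8]
contact_force: [1.5, -0.7, 0.5]
finger_gap: 0.378
grip_force: 0.7
```

{"fn": "apply_moves", "kwargs": {
  "rows": [0.24, 0.0004, -0.0092, 0, 0, 0, 0.08, 0.24, 0.0004, -0.0092, 0, 0, 0, 0.08, 0.24, 0.0004, -0.0092, 0, 0, 0, 0.08]
}}

```text
t: 30.3
tcp_pos: [0.4661, -0.2763, 0.0541]
eef_rot: [179.6, -0.1, 50.0]
contact_force: [0.8, -1.1, 0.1]
finger_gap: 0.377
grip_force: 0.7
```

{"fn": "apply_moves", "kwargs": {
  "rows": [0.24, 0.0002, -0.0046, 0, 0, 0, 0.04, 0.24, 0.0002, -0.0046, 0, 0, 0, 0.04]
}}

```text
t: 30.5
tcp_pos: [0.4596, -0.2702, 0.054]
eef_rot: [179.6, -0.2, 45.5]
contact_force: [2.3, -3.8, -2.9]
finger_gap: 0.378
grip_force: 1.7
```

{"fn": "apply_moves", "kwargs": {
  "rows": [0.24, 0.0002, -0.0046, 0, 0, 0, 0.04]
}}

```text
t: 30.6
tcp_pos: [0.457, -0.2675, 0.054]
eef_rot: [179.5, -0.2, 43.2]
contact_force: [4.1, -4.6, -6.0]
finger_gap: 0.382
grip_force: 3.5
```

{"fn": "apply_moves", "kwargs": {
  "rows": [0.24, 0, -0.003, 0, 0, 0, 0, 0.24, 0, 0, 0, 0, 0, 0]
}}

```text
t: 30.8
tcp_pos: [0.4553, -0.2662, 0.0541]
eef_rot: [179.4, -0.1, 43.3]
contact_force: [2.7, -5.6, -5.2]
finger_gap: 0.376
grip_force: 3.4
```

{"fn": "apply_moves", "kwargs": {
  "rows": [0.24, 0, -0.003, 0, 0, 0, 0, 0.24, 0, 0, 0, 0, 0, 0]
}}

```text
t: 31.0
tcp_pos: [0.454, -0.2652, 0.0542]
eef_rot: [179.3, -0.1, 43.3]
contact_force: [6.0, -8.0, -7.9]
finger_gap: 0.38
grip_force: 4.9
```

{"fn": "apply_moves", "kwargs": {
  "rows": [0.24, 0, -0.003, 0, 0, 0, 0, 0.24, 0, 0, 0, 0, 0, 0]
}}

```text
t: 31.2
tcp_pos: [0.4523, -0.2637, 0.0543]
eef_rot: [179.2, -0.1, 43.2]
contact_force: [4.8, -9.1, -6.9]
finger_gap: 0.38
grip_force: 5.4
```

{"fn": "apply_moves", "kwargs": {
  "rows": [0.24, 0, -0.003, 0, 0, 0, 0, 0.24, 0, 0, 0, 0, 0, 0]
}}

```text
t: 31.4
tcp_pos: [0.4517, -0.263, 0.0546]
eef_rot: [179.0, -0.1, 43.2]
contact_force: [9.0, -13.7, -13.3]
finger_gap: 0.383
grip_force: 7.9
```

```bash
python3 - <<'E'
from pose import *
x=bot.observe();p=x["tcp_pos"];print(p,x["contact_force"],np.degrees(np.arctan2(p[1]+.187,p[0]-.5378)))
for n in("top","side"):
    c=cap(n);W=c["W"];z=W[...,2];H=hsv(c)
    try: print(n,pose(c,.571,-.144))
    except Exception as e: print(n,e)
    o=(H[...,0]>3)&(H[...,0]<18)&(H[...,1]>150)&(z>.06)&(z<.095)&(W[...,0]<.5)&(W[...,0]>.4)&(W[...,1]<-.2);print("knob",W[o].mean(0),o.sum())
E
```

```text
[ 0.45168507 -0.26295465  0.05457149] [  8.9681947  -13.68056512 -13.3227409 ] -138.58722500415408
top {'axis_at70': array([ 0.5746, -0.1413]), 'lean_deg': array([-0.34, -1.24]), 'toph': np.float64(0.1011), 'n': 104, 'rms': np.float64(0.0016)}
knob [nan nan nan] 0
side {'axis_at70': array([ 0.574 , -0.1441]), 'lean_deg': array([-6.13, -0.83]), 'toph': np.float64(0.1004), 'n': 24, 'rms': np.float64(0.0007)}
knob [ 0.45089287 -0.27260585  0.07837778] 146<stdin>:7: RuntimeWarning: Mean of empty slice.
  ret = um.true_divide(
```

Knob angle is about -136.3°, which is the locked stop, and the force is climbing. One last press, then back off and rise.

{"fn": "apply_moves", "kwargs": {
  "rows": [0.24, 0, -0.003, 0, 0, 0, 0, 0.24, 0, 0, 0, 0, 0, 0]
}}

```text
t: 31.7
tcp_pos: [0.4517, -0.2628, 0.055]
eef_rot: [178.6, -0.1, 43.2]
contact_force: [15.1, -17.7, -18.3]
finger_gap: 0.382
grip_force: 11.3
```

{"fn": "apply_moves", "kwargs": {
  "rows": [0.24, 0, 0.006, 0, 0, 0, 0, 0.1, 0, 0.006, 0, 0, 0, 0, 0, 0, 0.003, 0, 0, 0, 0, 0, 0, 0, 0, 0, 0, 0, 0, 0, 0, 0, 0, 0, 0]
}}

```text
t: 32.2
tcp_pos: [0.4539, -0.265, 0.0515]
eef_rot: [-180.0, -0.0, 43.4]
contact_force: [-0.0, -0.4, 0.1]
finger_gap: 0.5
grip_force: 0.0
```

{"fn": "apply_moves", "kwargs": {
  "rows": [0, 0, 0, -0.03, 0, 0, 0, 0, 0, 0, -0.04, 0, 0, 0, 0, 0, 0, -0.04, 0, 0, 0, 0, -0.03, 0, -0.03, 0, 0, 0, 0, -0.04, 0, 0, 0, 0, 0, 0, -0.04, 0, 0, 0, 0, 0, 0, 0, 0, 0, 0, 0, 0, 0, 0, 0, 0, 0, 0, 0]
}}

```text
t: 33.0
tcp_pos: [0.3734, -0.3409, 0.1913]
eef_rot: [-180.0, -0.1, 43.2]
contact_force: [0.3, -0.2, -0.2]
finger_gap: 0.497
grip_force: 0.0
```

```bash
python3 - <<'E'
from pose import *
x=bot.observe();p=x["tcp_pos"];print(x["t"],p,x["contact_force"])
for n in("wrist","top","side"):
    c=cap(n);W=c["W"];z=W[...,2];H=hsv(c)
    try: print(n,pose(c,.571,-.144))
    except Exception as e: print(n,e)
    o=(H[...,0]>3)&(H[...,0]<18)&(H[...,1]>150)&(z>.06)&(z<.095)&(W[...,0]<.66)&(W[...,0]>.4)&(abs(W[...,1])<.35)
    for m,ce in comps(o,15):
        k=W[m].mean(0);print(" knob",k.round(4),m.sum(),np.degrees(np.arctan2(k[1]+.187,k[0]-.5378)).round(1))
    if n!="wrist":
        d=dict(np.load(n+".npz"));D=np.abs(d["img"].astype(int)-c["img"]).sum(2)
        ok=(D>120)
        for m,ce in comps(ok,60): print(" changed",ce.round(),m.sum(),np.median(W[m],0).round(2))
E
```

```text
33.0 [ 0.37336715 -0.34089808  0.19130033] [ 0.29306817 -0.2283591  -0.16227272]
wrist {'axis_at70': array([ 0.551, -0.144]), 'lean_deg': array([0., 0.]), 'toph': np.float64(0.1), 'n': 0, 'rms': np.float64(nan)}
 knob [ 0.4568 -0.2701  0.0802] 404 -134.3
top {'axis_at70': array([ 0.5727, -0.144 ]), 'lean_deg': array([ 2.1 , -0.15]), 'toph': np.float64(0.1018), 'n': 103, 'rms': np.float64(0.0016)}
 knob [0.5256 0.1086 0.0843] 33 92.4
 knob [ 0.4566 -0.2672  0.0841] 49 -135.4
 changed [330. 203.] 62 [ 0.58 -0.16  0.1 ]
 changed [321. 212.] 258 [ 0.56 -0.14  0.1 ]
 changed [430. 228.] 623 [ 0.53 -0.45  0.  ]
 changed [219. 226.] 121 [0.52 0.11 0.03]
 changed [175. 232.] 60 [0.5  0.25 0.03]
 changed [216. 253.] 98 [0.45 0.14 0.  ]
 changed [435. 342.] 19965 [ 0.32 -0.26  0.58]
 changed [404. 275.] 380 [ 0.4  -0.38  0.  ]
 changed [110. 378.] 7801 [0.12 0.4  0.  ]
side {'axis_at70': array([ 0.5705, -0.1442]), 'lean_deg': array([-3.21,  1.2 ]), 'toph': np.float64(0.0984), 'n': 20, 'rms': np.float64(0.0009)}
 knob [ 0.4496 -0.2734  0.0813] 26 -135.6
 changed [61. 22.] 1943 [ 0.2  -0.15  0.76]
 changed [131.  66.] 3874 [ 0.24 -0.2   0.71]
 changed [269. 223.] 18730 [ 0.34 -0.33  0.55]
 changed [102. 106.] 66 [ 0.21 -0.19  0.67]
 changed [ 14. 125.] 92 [ 0.12 -0.07  0.6 ]
 changed [ 48. 199.] 6656 [0.1  0.33 0.  ]
 changed [ 15. 234.] 170 [ 0.05 -0.06  0.41]
 changed [ 16. 248.] 90 [ 0.04 -0.05  0.37]
 changed [ 32. 290.] 66 [ 0.03 -0.06  0.27]
 changed [202. 366.] 8670 [ 0.23 -0.21  0.  ]
 changed [383. 370.] 1210 [ 0.55 -0.42  0.  ]
 changed [ 14. 367.] 146 [-0.09 -0.01  0.01]pose.py:14: RuntimeWarning: Mean of empty slice.
  v=best.x; return dict(axis_at70=v[:2].round(4),lean_deg=np.degrees(v[2:4]).round(2),toph=(v[4]+.07).round(4),n=len(q),rms=np.sqrt((best.fun**2).mean()).round(4))
  ret = ret.dtype.type(ret / rcount)
```

```bash
python3 - <<'E'
from m import *
def knob(c):
    H=hsv(c);W=c["W"];z=W[...,2]
    m=(H[...,0]>3)&(H[...,0]<18)&(H[...,1]>150)&(z>.079)&(z<.095)&(abs(W[...,0]-.455)<.03)&(abs(W[...,1]+.268)<.03)
    k=W[m].mean(0);v,u=np.where(m);return k.round(4),m.sum(),(u.mean().round(2),v.mean().round(2)),np.degrees(np.arctan2(k[1]+.187,k[0]-.5378)).round(2)
for n in("top","side"):
    print(n,"start",knob(dict(np.load(n+".npz"))),"now",knob(cap(n)))
    c=cap(n);H=hsv(c);W=c["W"];z=W[...,2];b=(abs(W[...,0]-.3)<.15)&(abs(W[...,1]+.35)<.15)&(H[...,0]>125)&(H[...,0]<150)&(H[...,1]>90)
    print("purple",W[b].mean(0).round(3),b.sum())
E
```

```text
top start (array([ 0.4551, -0.2654,  0.0846]), np.int64(46), (np.float64(371.52), np.float64(253.59)), np.float64(-136.53)) now (array([ 0.4562, -0.2675,  0.0844]), np.int64(46), (np.float64(372.33), np.float64(253.15)), np.float64(-135.38))
purple [ 0.362 -0.319  0.08 ] 252
side start (array([ 0.455 , -0.2693,  0.0834]), np.int64(100), (np.float64(306.47), np.float64(317.03)), np.float64(-135.19)) now (array([ 0.4504, -0.2739,  0.082 ]), np.int64(21), (np.float64(305.86), np.float64(320.19)), np.float64(-135.16))
purple [ 0.352 -0.339  0.081] 989
```

```bash
python3 -c "
from station import bot
print(bot.hand_in())"
```

```text
the job is handed in; nothing more can be done
None
```

I've handed the job in: the yellow cell is home and upright in the right-hand dock with its lever locked to within about 1°, and the left-hand dock's bad lever is left where it jammed. Two slips: I pushed on after the bad lever jammed, to about 77 N at the wrist, and the cell leaned about 40° on the first try at the slot, then settled upright.

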